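# Torque-check the screw of a sign-panel clamp in its holding nest

## Task

Slide the sign-panel clamp into the mouth of the holding nest until its foot plate is fully home against the stop, then set the ring of the torque wrench down over the clamp's square screw head and let go of it. Now take the wrench by its grip and pull it clockwise, gently, until the knuckle gives; keep it broken for about a second to see that the screw holds without turning, never forcing the wrench to its end stop. Ease the handle back straight, let go, and leave the wrench sitting on the screw so that I can repeat the check; do not disturb the letters or the screwdriver.

Things in the scene. Friction and masses are not known exactly. Their poses are not given: they have to be found in the camera images.
- clamp_body (a point): The loose sign-panel clamp, 0.5 kg: steel foot plate 76 x 96 x 6 mm (x, y, z), on it an aluminium jaw block 34 x 44 mm (x, y) up to 42 mm above the plate's underside, then a washer to 45 mm and a square screw head. Point: middle of the block, 24 mm above the underside. Gripped across its 34 mm with the fingertips 17 mm or more above the underside, they clear the nest's lips.
- nest_home (a point): Where clamp_body lies when the clamp is fully home. The nest is bolted to the table: dark base 110 x 178 mm, 8 mm thick, its top (slot floor) 24 mm below this point. The straight slot is 77.6 mm wide, 8 mm high, 96 mm long, along this frame's y; lips over both long sides and the stop reach up to 21 mm above the table. The plate lies in it with its y along the nest's y; a half turn is as good.
- screw_head (a point): Centre of the tight square screw head on the clamp, 24 x 24 x 22 mm, sides along this frame's x and y, z up; wrench_ring lies here when the wrench is seated, resting on the washer. The head stands on the block, top 67 mm above the plate's underside. About 1.8 N m would turn it.
- screw (a joint): Turning of the screw in the clamp (rad), 0 at the start, + clockwise from above. A yellow paint line across head and jaw shows it. It must stay at 0: more than 0.05 either way counts as turned.
- wrench: The loose torque wrench, 0.38 kg, 233 mm long, 22 mm thick; origin under the ring on the hole's axis, handle along this frame's -y. Ring 46 mm across with a square hole of 25.8 mm right through (sides along x, y, bevelled), neck, knuckle 74 mm from the hole's axis, handle. It fits the head in four ways, 90 degrees apart; with the handle along the nest's -y the slot's sides take the pull.
- wrench_ring (a point): Centre of the wrench's square hole, half-way up (11 mm above its underside); axes as the wrench.
- wrench_neck (a point): Middle of the wrench's steel neck (20 mm wide, 18 mm high), 40 mm from the hole's axis along -y and 11 mm above the underside, beside the heavy ring (balance point 17 mm from that axis): the place to carry and seat it by. Axes as the wrench.
- wrench_grip (a point): Middle of the ribbed black and blue grip (22 mm thick, 76 mm long), 90 mm beyond the knuckle, 164 mm from the hole's axis; it turns with the handle, which runs along this frame's y. Once seated it is 45 to 65 mm above the table: the loose fit lets the wrench turn about 0.1 rad either way and droop by up to 20 mm here.
- wrench_handle (a joint): Bend of the handle in the knuckle (rad): 0 straight, held by a preloaded spring; it gives when the grip is pulled clockwise (from above) with 4 N, rising to 5.5 N at the end stop, 0.45; beyond that the screw is forced. 0.15 or more is a clear break. It springs back when let go. Pulled the other way it is rigid and would loosen the screw.
- letter_h: Loose black and white acrylic letter H, 51 x 44 x 16 mm, origin at its underside; to be left alone.
- letter_o: Loose black and white acrylic letter O, 50 x 49 x 17 mm, origin at its underside; to be left alone.
- letter_k: Loose black and white acrylic letter K, 51 x 48 x 18 mm, origin at its underside; to be left alone.
- letter_x: Loose black and white acrylic letter X, 54 x 51 x 18 mm, origin at its underside; to be left alone.
- driver: Loose screwdriver with red handle, 191 mm long, 26 mm thick, origin under its middle; to be left alone.
- nest_mouth (a point): Where clamp_body is when its plate lies on the bare apron just outside the lead-ins, in line with the slot: 115 mm from nest_home along the nest's +y and at the same height. From here the clamp slides 115 mm along the nest's -y to the stop.

How it is judged:
By the outcome, as a careful person would: the job done as asked, in the order asked, and still so for the second after the job is handed in, with the robot touching nothing.
It also fails if it takes over 72 s, if anything falls off the work surface, if the arm or the gripper's body presses on something with over 40 N, if the wrist force passes 120 N, or if a joint passes its speed limit or range.

## Robot

A 6-joint arm with a two-finger parallel gripper is mounted at the origin on the work surface; the furniture and walls round the work are solid. World frame = base frame: x ahead of the robot, y to its left, z up, the work surface at z = 0. Lengths are in m, angles in rad, forces in N, time in s.
With the tool pointing down it reaches from about 0.35 to 0.95 m from the base axis. Payload 17.4 kg.
Tool frame: the origin (TCP) lies midway between the tips of the shut fingers; the grasp point (between the pads) lies 19 mm behind it; z points along the fingers, y is the direction in which the jaws open and shut (so a half turn about z gives the same grasp; the last joint's range is limited). The gripper opens to 93 mm and grips with 3 to 60 N. Pads are 15 mm wide; open, the fingers measure 128 mm over their backs; the gripper's body (75 mm by 188 mm) begins 65 mm behind the grasp point.
Start: joints at [-0.038, 0.116, 1.442, -0, 1.584, -0.038], TCP at [0.675, -0, 0.219] pointing down, gripper open.
Joint ranges: [-2.83, 2.83], [-0.83, 2.19], [0.07, 2.5], [-1.14, 4.28], [0.01, 3], [-2.97, 2.97]. Speed limits (rad/s): [1.89, 1.89, 2.22, 3.14, 3.14, 3.14].

## Interface

Orientations are given as a unit quaternion [x, y, z, w].
In Python, from station import ctrl, imaging gives the robot as it stands.
- The arm moves only by the tool carry_out, never from a script. Its argument "targets" is a list of rows, each an object of numbers: "dx", "dy", "dz": the shift along the world's x, y, z in mm; "wx", "wy", "wz": the turn, a rotation vector about the world's x, y, z in degrees. A call has 1 to 10 rows; each row is the pose to reach, as a shift and turn from the pose commanded when the call began; what a row does not reach only later rows make up. A row lasts 1/8 s, in which the tool goes at most 62.5 mm and 10.7 degrees, less where a joint would pass 70% of its speed; a pose out of reach is approached as far as the arm can. A call with a gripper value outside its range is refused whole. "gripper" is the finger opening in mm, from 0 to 93, set as the call begins (left out, the last holds). The fingers move at their own pace and stop on an object; "newtons" is the grip in N (left out, the last holds). Time passes only in rows, so rows that repeat a pose let the fingers close. It gives the time, the measured TCP pose, the force and the opening at its end, in the units of the state.
- ctrl.sense(): the state, without advancing time (a new reading comes with each control period).
- imaging.get_image(name): name is "scene" or "side" or "wrist"; returns (picture, depth): 420x560x3 uint8, red, green, blue; 420x560 float32, m along the optical axis (not along the pixel's ray), 0 where there is no reading.
- imaging.get_calibration(name): a dict with "K" (3x3 intrinsics, pixels), "k1" (the pictures are not rectified: a ray, as slopes to the right and down, at radius r is drawn at 1 + k1 r^2 times it, then the intrinsics apply), "R" (3x3) and "t" (3): a world point X has camera coordinates R X + t. Camera axes: x right, y down, z forward; pixel columns grow to the right and rows downward; lengths in m; the calibration is good to about 2 mm. A picture is of the moment at which its call begins: read the wrist's pose just before it. get_calibration takes no time and is no camera call; for the wrist camera it gives the pose at the moment of the call.
- ctrl.sign_off(): hands the job in, once; it reports no verdict.
The state is a dict: "clock": time; "q": joint angles; "qd": joint speeds; "tau": joint torques, N m; "tcp_pos": TCP position; "eef_rot": TCP orientation; "wrist_force": force on the tool from outside, world axes, zero at the start; "torque": the same for the moment, N m; "finger_gap": finger opening in m.
Only numpy, scipy, OpenCV 4.12 (cv2) and the standard library are available. Lean on these libraries where they do the work, as an engineer would, in place of code of your own. Each camera call takes 0.05 s, during which the arm holds its last target.

## Working session

There is one attempt and no reset: what is moved stays moved. The work goes in short steps, Python scripts to look and compute and a tool call to move; the robot and the scene stay as the last step left them, time stands still between calls to the robot, and variables do not carry over. Pictures are saved under pics/ and viewed, and the job is handed in when it is done.

Besides the shell and the picture viewer there is one more tool, called after "Call:" by a JSON object that holds its "api" and its "payload", one argument or row to a line. carry_out: Moves the arm, as the interface text tells. Its arguments: {"type":"object","properties":{"targets":{"type":"array"},"gripper":{"type":"number"},"newtons":{"type":"number"}},"required":["targets"]}

```bash
ls; mkdir -p pics
python3 - <<'E'
from station import ctrl, imaging
import cv2
print(ctrl.sense())
for n in ("scene","side","wrist"):
    c=imaging.get_calibration(n); print(n,c)
    p,d=imaging.get_image(n)
    cv2.imwrite(f"pics/{n}0.png",p[:,:,::-1])
    import numpy as np; np.save(f"pics/{n}0.npy",d);
E
```

```text
pics
{'clock': 0.0, 'q': array([-3.77983883e-02,  1.16506416e-01,  1.44225653e+00,  3.36533131e-06,
        1.58399463e+00, -3.77905402e-02]), 'qd': array([-0.00025012,  0.00118664,  0.00083844, -0.00038613,  0.00114713,
        0.00046341]), 'tau': array([-2.39607485e-03, -7.21266031e+01, -6.22611737e+01,  7.77577632e-02,
        2.38535833e-02, -2.17692599e-05]), 'tcp_pos': array([6.74801298e-01, 6.89610156e-07, 2.17896824e-01]), 'eef_rot': array([ 7.07109421e-01,  7.07103902e-01, -3.94771665e-04, -4.28274223e-04]), 'wrist_force': array([-0.31847478,  0.34567878,  0.09423594]), 'torque': array([-0.01023498,  0.0077813 , -0.01670498]), 'finger_gap': 0.09262415496877525}
scene {'K': array([[468.1522496 ,   0.        , 283.67342627],
       [  0.        , 468.1522496 , 213.07402278],
       [  0.        ,   0.        ,   1.        ]]), 'k1': -0.030175000892190263, 'R': array([[-0.88930316, -0.45676376,  0.02251146],
       [-0.22363794,  0.39142269, -0.89262218],
       [ 0.39890597, -0.79884613, -0.45024314]]), 't': array([0.47100807, 0.18079949, 0.99996544])}
side {'K': array([[512.65723809,   0.        , 272.96758045],
       [  0.        , 512.65723809, 210.96790934],
       [  0.        ,   0.        ,   1.        ]]), 'k1': -0.16235420199798237, 'R': array([[ 0.99142079, -0.13070303, -0.00124161],
       [-0.0735822 , -0.55024128, -0.83175729],
       [ 0.10803001,  0.82471283, -0.55513806]]), 't': array([-0.51989222,  0.08593111,  1.16064499])}
wrist {'K': array([[328.57366213,   0.        , 282.84096544],
       [  0.        , 328.57366213, 210.14082078],
       [  0.        ,   0.        ,   1.        ]]), 'k1': 0.023915945450026156, 'R': array([[ 9.99998221e-01, -5.68781943e-04, -1.79856350e-03],
       [-1.14444724e-04, -9.69995560e-01,  2.43122603e-01],
       [-1.88288236e-03, -2.43121964e-01, -9.69993900e-01]]), 't': array([-0.67438843, -0.02814429,  0.38952949])}
```

View pics/scene0.png

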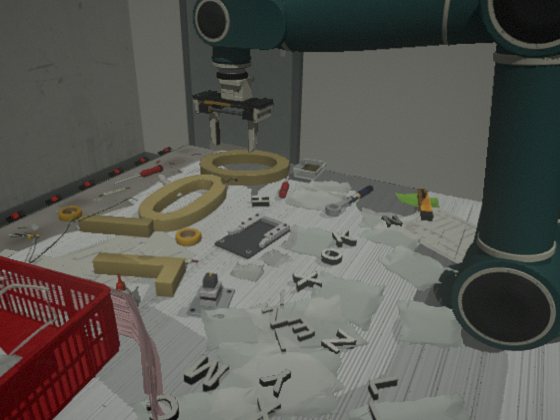

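View pics/side0.png

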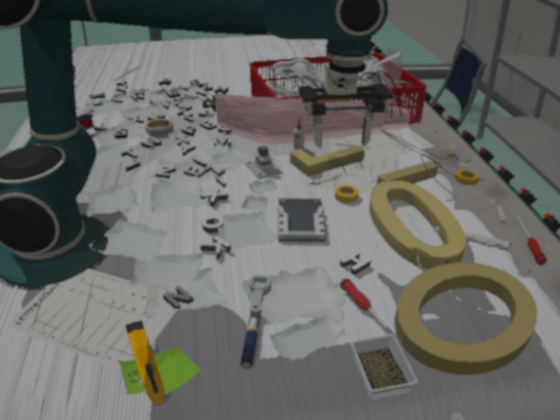

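View pics/wrist0.png

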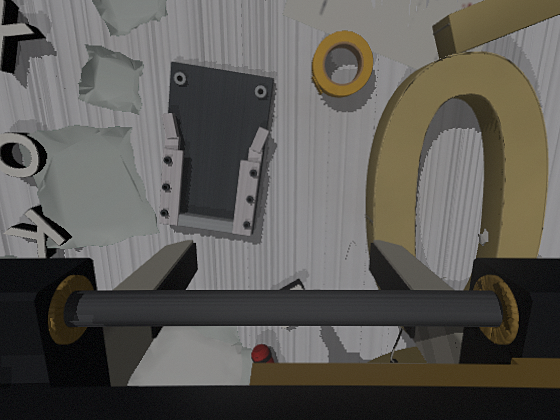

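```bash
cat > h.py <<'E'
import numpy as np, cv2
from station import ctrl, imaging
def ray(c,u,v):
    K=c["K"]; x=(u-K[0,2])/K[0,0]; y=(v-K[1,2])/K[1,1]
    X,Y=x,y
    for _ in range(20):
        r2=X*X+Y*Y; f=1+c["k1"]*r2; X,Y=x/f,y/f
    return np.array([X,Y,1.])
def at_depth(c,u,v,d):
    return c["R"].T@(ray(c,u,v)*d-c["t"])
def at_z(c,u,v,z):
    o=-c["R"].T@c["t"]; w=c["R"].T@ray(c,u,v); return o+w*(z-o[2])/w[2]
def proj(c,P):
    p=c["R"]@np.asarray(P)+c["t"]; x,y=p[0]/p[2],p[1]/p[2]; f=1+c["k1"]*(x*x+y*y)
    return c["K"][0,0]*x*f+c["K"][0,2], c["K"][1,1]*y*f+c["K"][1,2]
def crop(img,x0,y0,x1,y1,s,fn):
    a=cv2.resize(img[y0:y1,x0:x1],None,fx=s,fy=s,interpolation=cv2.INTER_CUBIC)
    cv2.imwrite(fn,a)
def world(c,d):
    h,w=d.shape; u,v=np.meshgrid(np.arange(w),np.arange(h))
    X=(u-c["K"][0,2])/c["K"][0,0]; Y=(v-c["K"][1,2])/c["K"][1,1]; x,y=X.copy(),Y.copy()
    for _ in range(20):
        f=1+c["k1"]*(x*x+y*y); x,y=X/f,Y/f
    P=np.stack([x*d,y*d,d],-1)-c["t"]
    return P@c["R"]
E
python3 - <<'E'
from h import *
w=cv2.imread("pics/wrist0.png"); crop(w,140,40,300,260,2.7,"pics/wc.png")
s=cv2.imread("pics/scene0.png"); crop(s,160,250,260,330,7,"pics/sc.png")
s=cv2.imread("pics/side0.png"); crop(s,220,130,300,190,8,"pics/sic.png"); crop(s,200,240,300,380,4,"pics/siw.png")
for n,pts in (("side",[(262,150),(255,284),(262,279),(250,325),(247,358),(262,300),(354,262),(355,293)]),("scene",[(210,278),(330,209),(345,200),(368,189)]),("wrist",[(220,130),(210,200)])):
    c=imaging.get_calibration(n); d=np.load(f"pics/{n}0.npy")
    for u,v in pts: print(n,u,v,np.round(at_depth(c,u,v,d[v,u]),4))
E
```

```text
side 262 150 [0.5334 0.3028 0.0613]
side 255 284 [ 0.4623 -0.1878  0.0057]
side 262 279 [ 0.4773 -0.1849  0.0152]
side 250 325 [ 0.4403 -0.3135  0.0183]
side 247 358 [ 0.4274 -0.3935  0.0213]
side 262 300 [ 0.47   -0.2484  0.0168]
side 354 262 [ 0.6812 -0.1521  0.0109]
side 355 293 [ 0.654  -0.259   0.0217]
scene 210 278 [0.5303 0.3211 0.0666]
scene 330 209 [ 0.4709 -0.1689  0.0233]
scene 345 200 [ 0.4577 -0.254   0.0196]
scene 368 189 [ 0.4245 -0.3692  0.0183]
wrist 220 130 [0.6049 0.0645 0.0084]
wrist 210 200 [ 0.5889 -0.0153  0.0062]
```

View pics/wc.png

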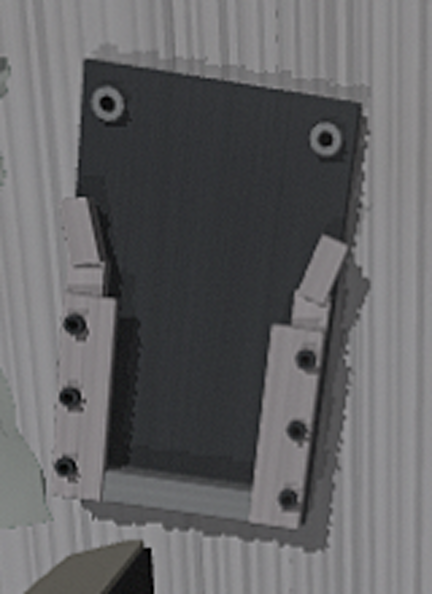

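View pics/sc.png

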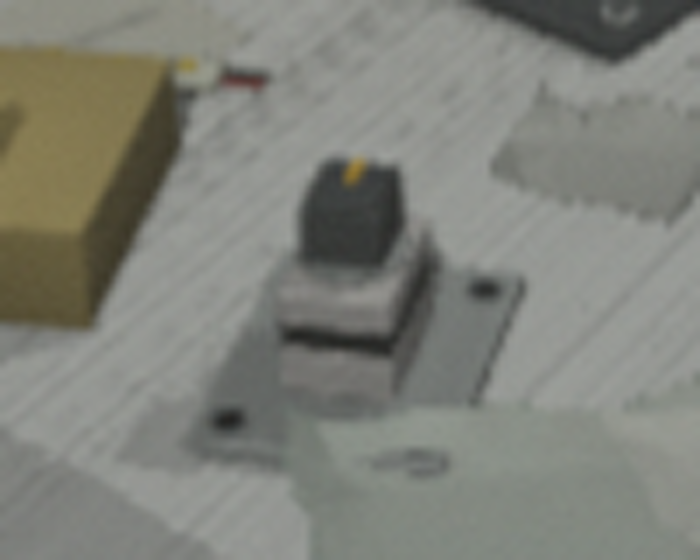

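View pics/sic.png

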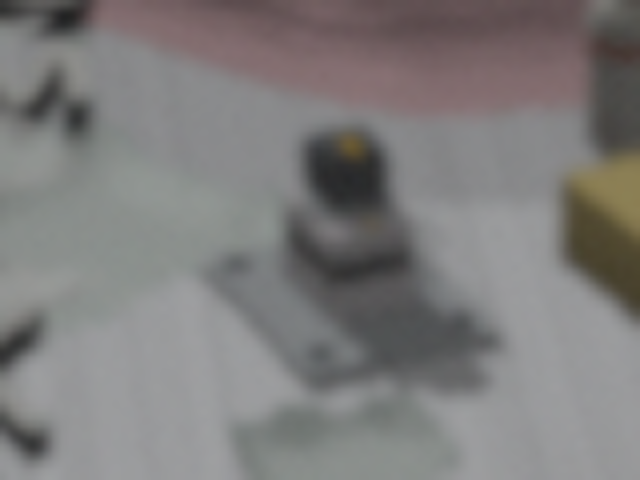

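View pics/siw.png

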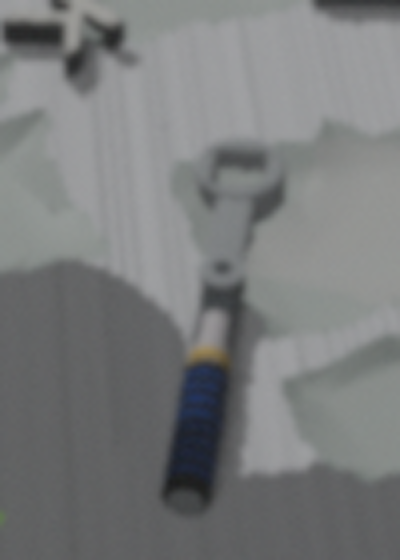

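```bash
cat >> h.py <<'E'
def P(c,*uv,z): return np.array([at_z(c,u,v,z)[:2] for u,v in uv])
E
python3 - <<'E'
from h import *
c=imaging.get_calibration("wrist"); d=np.load("pics/wrist0.npy")
f=lambda x,y:(140+(x+.5)/2.7-.5,40+(y+.5)/2.7-.5)
b=P(c,f(86,59),f(360,101),z=.008); e=b[1]-b[0]; print("base top",b,np.linalg.norm(e),np.degrees(np.arctan2(e[1],e[0])))
W=world(c,d)
# lip tops: outer/inner edges at z=.021
L=P(c,f(116,298),f(103,501),z=.021); R=P(c,f(272,325),f(250,521),z=.021)
for q in (L,R):
    e=q[0]-q[1]; print(q,np.degrees(np.arctan2(e[1],e[0]))-90)
L=P(c,f(65,293),f(52,497),z=.021); R=P(c,f(322,328),f(301,526),z=.021)
for q in (L,R):
    e=q[0]-q[1]; print("outer",q,np.degrees(np.arctan2(e[1],e[0]))-90)
# heights histogram in region
reg=W[60:240,150:285].reshape(-1,3); reg=reg[(reg[:,2]>.014)&(reg[:,2]<.03)]
r=cv2.minAreaRect((reg[:,:2]*1000).astype(np.float32)); print("lips rect",r, np.median(reg[:,2]))
reg=W[60:240,150:285].reshape(-1,3); reg=reg[(reg[:,2]>.0045)&(reg[:,2]<.03)]
print("base rect",cv2.minAreaRect((reg[:,:2]*1000).astype(np.float32)))
E
```

```text
base top [[0.55746889 0.13404531]
 [0.66406369 0.11911225]] 0.10763571315067154 -7.974773260502084
[[ 0.56578759  0.04337827]
 [ 0.55385234 -0.04171963]] -7.983836188330557
[[ 0.6280643   0.03268725]
 [ 0.61595893 -0.05069521]] -8.260422879328871
outer [[ 0.54557026  0.04530349]
 [ 0.53243992 -0.03992997]] -8.757653041135796
outer [[ 0.64831438  0.03148561]
 [ 0.63775067 -0.052956  ]] -7.1307014134236795
lips rect ((588.6373901367188, 6.427268981933594), (143.0162353515625, 116.2516860961914), 79.1416015625) 0.020193183593312666
base rect ((591.0474243164062, 31.571372985839844), (196.7666015625, 122.21935272216797), 79.98865509033203)
```

Call:
{"api": "carry_out", "payload": {
  "targets": [
    {"dx":-30,"dy":55,"dz":0},
    {"dx":-60,"dy":110,"dz":0},
    {"dx":-90,"dy":160,"dz":0},
    {"dx":-115,"dy":205,"dz":0},
    {"dx":-140,"dy":250,"dz":0},
    {"dx":-140,"dy":250,"dz":0},
    {"dx":-140,"dy":250,"dz":0}
  ]
}}

```text
$.targets[0]: bad value
```

Run:
```python
from h import *
s=ctrl.sense(); print(s["clock"],s["tcp_pos"],s["eef_rot"],np.abs(s["qd"]).max())
import pickle
c=imaging.get_calibration("wrist"); p,d=imaging.get_image("wrist"); pickle.dump((c,p,d),open("pics/w1.pkl","wb"))
cv2.imwrite("pics/w1.png",p[:,:,::-1])
```

```text
0.15 [6.74848611e-01 3.65638442e-06 2.18113469e-01] [ 7.07102390e-01  7.07111049e-01 -2.80147724e-04 -3.11466358e-04] 0.003249385073384881
```

View pics/w1.png

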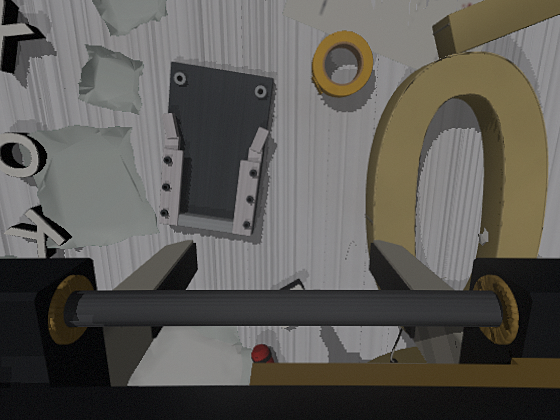

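Call:
{"api": "carry_out", "payload": {
  "targets": [
    {"dx":-28,"dy":50,"dz":0,"wx":0,"wy":0,"wz":0},
    {"dx":-56,"dy":100,"dz":0,"wx":0,"wy":0,"wz":0},
    {"dx":-84,"dy":150,"dz":0,"wx":0,"wy":0,"wz":0},
    {"dx":-112,"dy":200,"dz":0,"wx":0,"wy":0,"wz":0},
    {"dx":-140,"dy":250,"dz":0,"wx":0,"wy":0,"wz":0},
    {"dx":-140,"dy":250,"dz":0,"wx":0,"wy":0,"wz":0},
    {"dx":-140,"dy":250,"dz":0,"wx":0,"wy":0,"wz":0}
  ]
}}

```text
clock: 1.08
tcp_pos: [0.5351, 0.2498, 0.2186]
eef_rot: [0.707, 0.707, -0.0, 0.0]
wrist_force: [-0.2, -1.1, -0.8]
finger_gap: 0.0928
```

```bash
cat >> h.py <<'E'
import pickle
def snap(tag,cam="wrist"):
    s=ctrl.sense(); print(round(s["clock"],2),np.round(s["tcp_pos"],4),np.round(s["eef_rot"],4),"qd",np.abs(s["qd"]).max().round(4),"F",np.round(s["wrist_force"],1),"T",np.round(s["torque"],2),"gap",round(s["finger_gap"],4))
    c=imaging.get_calibration(cam); p,d=imaging.get_image(cam); pickle.dump((c,p,d),open(f"pics/{tag}.pkl","wb"))
    cv2.imwrite(f"pics/{tag}.png",p[:,:,::-1]); return c,p,d
def load(tag): return pickle.load(open(f"pics/{tag}.pkl","rb"))
E
python3 -c "
from h import *
snap('w2')"
```

```text
1.07 [0.5351 0.2498 0.2186] [ 7.069e-01  7.073e-01 -1.000e-04  1.000e-04] qd 0.0248 F [-0.2 -1.1 -0.8] T [ 0.02 -0.02  0.  ] gap 0.0928
```

View pics/w2.png

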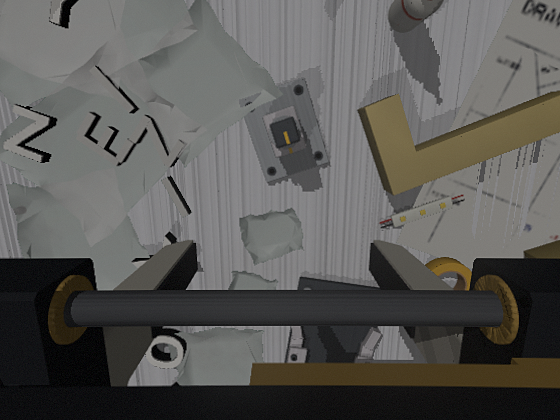

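Run:
```python
from h import *
c,p,d=load("w2")
crop(p[:,:,::-1],230,60,345,205,5,"pics/w2c.png")
W=world(c,d)
for u,v in [(286,125),(287,140),(278,155),(262,130),(320,120),(270,170),(318,155)]: print(u,v,np.round(W[v,u],4))
```

```text
286 125 [0.5379 0.3192 0.0657]
287 140 [0.5389 0.3055 0.0665]
278 155 [0.5299 0.2894 0.0404]
262 130 [0.5116 0.3143 0.006 ]
320 120 [ 0.5768  0.3251 -0.0012]
270 170 [0.5201 0.2696 0.0057]
318 155 [0.5749 0.2866 0.0055]
```

View pics/w2c.png

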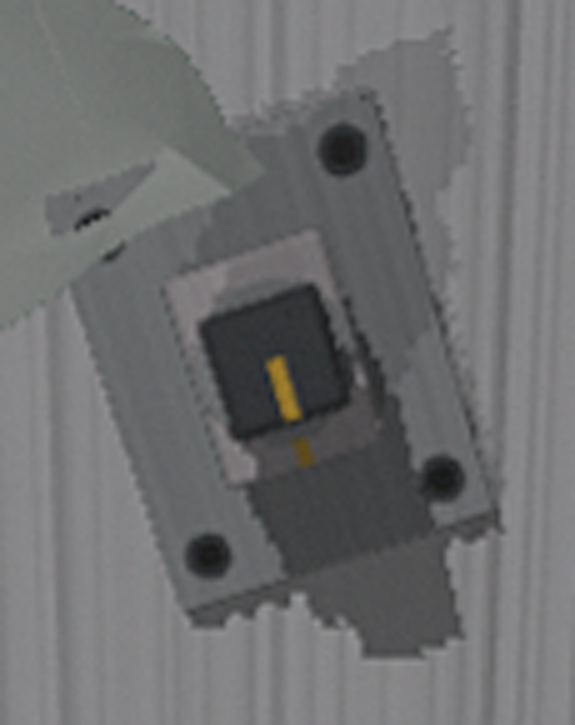

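Run:
```python
from h import *
c,p,d=load("w2")
f=lambda x,y:(230+(x+.5)/5-.5,60+(y+.5)/5-.5)
for nm,z,q in (("plate",.006,[(375,92),(497,510),(190,606),(75,295)]),("block",.042,[(165,285),(318,232),(380,428),(228,487)]),("head",.067,[(203,323),(318,284),(354,400),(242,438)])):
    a=P(c,*[f(*t) for t in q],z=z)
    print(nm,a.round(4).tolist(),"mean",a.mean(0).round(4))
    for i in range(4):
        e=a[(i+1)%4]-a[i]; print("  ",np.linalg.norm(e).round(4),np.degrees(np.arctan2(e[1],e[0])).round(2))
```

```text
plate [[0.5583, 0.3683], [0.5876, 0.2792], [0.5172, 0.2571], [0.4926, 0.3265]] mean [0.5389 0.3078]
   0.0938 -71.75
   0.0738 -162.57
   0.0736 109.56
   0.0779 32.5
block [[0.5147, 0.3275], [0.5452, 0.3376], [0.5582, 0.2995], [0.5271, 0.2875]] mean [0.5363 0.313 ]
   0.0321 18.28
   0.0403 -71.2
   0.0333 -159.04
   0.0418 107.19
head [[0.5232, 0.3199], [0.5445, 0.3269], [0.5515, 0.3059], [0.5304, 0.2989]] mean [0.5374 0.3129]
   0.0225 18.05
   0.0221 -71.66
   0.0223 -161.6
   0.0222 108.86
```

Run:
```python
from h import *
c,p,d=load("w2")
W=world(c,d)
for u,v in [(362,108),(365,120),(395,185),(400,110),(405,10),(395,20),(430,3),(250,90),(255,100),(265,95),(200,60),(245,105)]: print(u,v,np.round(W[v,u],4))
```

```text
362 108 [0.6177 0.3365 0.0236]
365 120 [0.6233 0.3246 0.0166]
395 185 [0.655  0.2571 0.0351]
400 110 [0.6539 0.3339 0.034 ]
405 10 [0.6463 0.42   0.0457]
395 20 [0.6465 0.4199 0.0176]
430 3 [0.6619 0.4202 0.0618]
250 90 [0.4991 0.3565 0.0034]
255 100 [0.5044 0.346  0.005 ]
265 95 [0.5156 0.351  0.0071]
200 60 [0.4462 0.3867 0.0014]
245 105 [0.4935 0.3407 0.0064]
```

Call:
{"api": "carry_out", "payload": {
  "targets": [
    {"dx":1,"dy":30,"dz":-10,"wx":0,"wy":0,"wz":9},
    {"dx":2,"dy":63,"dz":-30,"wx":0,"wy":0,"wz":18.2},
    {"dx":2,"dy":63,"dz":-70,"wx":0,"wy":0,"wz":18.2},
    {"dx":2,"dy":63,"dz":-110,"wx":0,"wy":0,"wz":18.2},
    {"dx":2,"dy":63,"dz":-130,"wx":0,"wy":0,"wz":18.2},
    {"dx":2,"dy":63,"dz":-140,"wx":0,"wy":0,"wz":18.2},
    {"dx":2,"dy":63,"dz":-140,"wx":0,"wy":0,"wz":18.2}
  ],
  "gripper": 60,
  "newtons": 20
}}

```text
clock: 2.0
tcp_pos: [0.5374, 0.3128, 0.0791]
eef_rot: [0.587, 0.81, 0.0, 0.0]
wrist_force: [0.3, -0.4, 0.4]
finger_gap: 0.0603
```

```bash
python3 -c "
from h import *
snap('w3'); snap('s3','scene')
crop(load('s3')[1][:,:,::-1],150,200,290,330,5,'pics/s3c.png')"
```

```text
2.0 [0.5374 0.3128 0.0791] [5.866e-01 8.099e-01 1.000e-04 1.000e-04] qd 0.0165 F [ 0.3 -0.4  0.4] T [-0.05 -0.06 -0.02] gap 0.0603
2.05 [0.5376 0.313  0.0798] [5.865e-01 8.099e-01 6.000e-04 3.000e-04] qd 0.0102 F [-0.7  0.2 -0.3] T [0.01 0.02 0.01] gap 0.0601
```

View pics/w3.png

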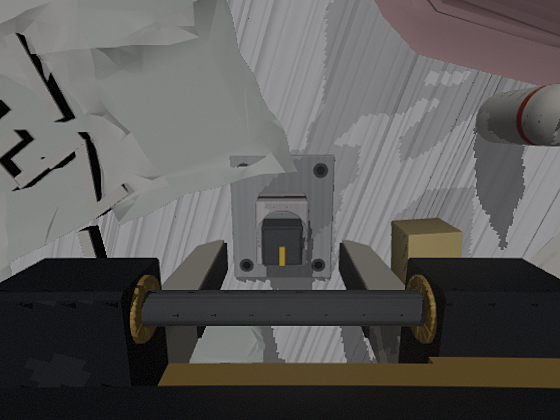

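View pics/s3c.png

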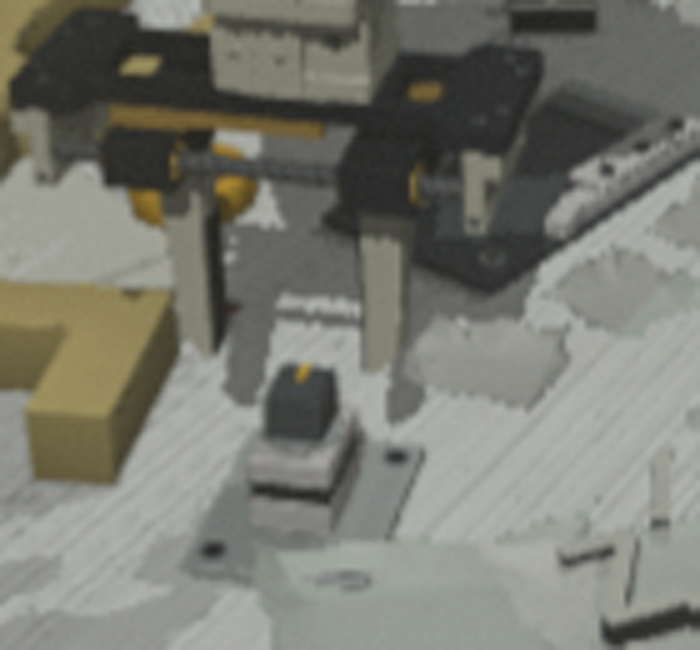

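Call:
{"api": "carry_out", "payload": {
  "targets": [
    {"dx":0,"dy":0,"dz":-30,"wx":0,"wy":0,"wz":0},
    {"dx":0,"dy":0,"dz":-50,"wx":0,"wy":0,"wz":0},
    {"dx":0,"dy":0,"dz":-58,"wx":0,"wy":0,"wz":0},
    {"dx":0,"dy":0,"dz":-58,"wx":0,"wy":0,"wz":0}
  ]
}}

```text
clock: 2.6
tcp_pos: [0.537, 0.313, 0.0207]
eef_rot: [0.586, 0.81, -0.0, -0.0]
wrist_force: [-0.3, -0.5, 1.2]
finger_gap: 0.0601
```

Call:
{"api": "carry_out", "payload": {
  "targets": [
    {"dx":0,"dy":0,"dz":0,"wx":0,"wy":0,"wz":0},
    {"dx":0,"dy":0,"dz":0,"wx":0,"wy":0,"wz":0},
    {"dx":0,"dy":0,"dz":0,"wx":0,"wy":0,"wz":0},
    {"dx":0,"dy":0,"dz":0,"wx":0,"wy":0,"wz":0},
    {"dx":0,"dy":0,"dz":0,"wx":0,"wy":0,"wz":0},
    {"dx":0,"dy":0,"dz":0,"wx":0,"wy":0,"wz":0}
  ],
  "gripper": 20,
  "newtons": 25
}}

```text
clock: 3.35
tcp_pos: [0.5371, 0.3131, 0.0211]
eef_rot: [0.586, 0.81, 0.0, 0.0]
wrist_force: [-2.2, -1.7, 5.4]
finger_gap: 0.0337
```

Run:
```python
from h import *
d=np.load("pics/wrist0.npy")
c=load("w2")[0].copy()
c["R"]=np.array([[9.99998221e-01,-5.68781943e-04,-1.79856350e-03],[-1.14444724e-04,-9.69995560e-01,2.43122603e-01],[-1.88288236e-03,-2.43121964e-01,-9.69993900e-01]]);c["t"]=np.array([-0.67438843,-0.02814429,0.38952949])
W=world(c,d)
a=np.radians(8.1); ny=np.array([np.sin(a),np.cos(a)]); nx=np.array([np.cos(a),-np.sin(a)])
o=np.array([.6109,.1266])
q=W[:,:,:2]-o; Y=q@ny; X=q@nx; Z=W[:,:,2]
for y in np.arange(-.19,.01,.004):
    m=(abs(X)<.02)&(abs(Y-y)<.002); 
    if m.sum()>3: print(round(y,3),np.round(np.median(Z[m])*1000,1),end=" | ")
print()
for y in (-.165,-.15,-.12,-.1,-.09,-.085,-.08,-.075,-.07,-.06):
    m=(abs(Y-y)<.0025)&(Z>.012)&(Z<.03)&(abs(X)<.07); x=np.sort(X[m])*1000
    l=x[x<0]; r=x[x>0]
    if len(l) and len(r): print(y,"L",l.min().round(1),l.max().round(1),"R",r.min().round(1),r.max().round(1),"mid",((l.max()+r.min())/2).round(1),((l.min()+r.max())/2).round(1))
```

```text
-0.19 -0.9 | -0.186 -0.8 | -0.182 -0.4 | -0.174 19.5 | -0.17 19.4 | -0.166 19.6 | -0.162 13.1 | -0.158 7.6 | -0.154 7.7 | -0.15 7.5 | -0.146 7.5 | -0.142 7.8 | -0.138 7.7 | -0.134 7.6 | -0.13 7.6 | -0.126 7.5 | -0.122 7.6 | -0.118 7.8 | -0.114 8.4 | -0.11 7.8 | -0.106 7.5 | -0.102 7.6 | -0.098 7.5 | -0.094 7.5 | -0.09 311.3 | -0.086 7.5 | -0.082 7.6 | -0.078 7.6 | -0.074 7.4 | -0.07 7.4 | -0.066 7.3 | -0.062 7.4 | -0.058 7.3 | -0.054 7.3 | -0.05 7.4 | -0.046 7.5 | -0.042 7.4 | -0.038 7.3 | -0.034 7.4 | -0.03 7.5 | -0.026 7.6 | -0.022 7.5 | -0.018 7.5 | -0.014 7.4 | -0.01 7.6 | -0.006 7.5 | -0.002 7.4 | 0.002 -0.9 | 0.006 -1.0 | 
-0.165 L -67.2 -0.1 R 0.5 50.6 mid 0.2 -8.3
-0.15 L -54.9 -32.9 R 28.9 50.9 mid -2.0 -2.0
-0.12 L -53.8 -32.9 R 29.3 50.9 mid -1.8 -1.5
-0.1 L -54.1 -32.6 R 29.4 51.3 mid -1.6 -1.4
-0.09 L -54.5 -32.6 R 29.7 51.3 mid -1.5 -1.6
-0.085 L -54.0 -39.9 R 37.3 51.4 mid -1.3 -1.3
-0.08 L -54.4 -39.9 R 37.0 51.4 mid -1.4 -1.5
-0.075 L -54.5 -40.0 R 37.6 51.5 mid -1.2 -1.5
-0.07 L -55.5 -42.2 R 40.3 53.1 mid -0.9 -1.2
-0.06 L -57.8 -45.0 R 43.3 56.1 mid -0.9 -0.8
```

Run:
```python
from h import *
d=np.load("pics/wrist0.npy")
c=load("w2")[0].copy()
c["R"]=np.array([[9.99998221e-01,-5.68781943e-04,-1.79856350e-03],[-1.14444724e-04,-9.69995560e-01,2.43122603e-01],[-1.88288236e-03,-2.43121964e-01,-9.69993900e-01]]);c["t"]=np.array([-0.67438843,-0.02814429,0.38952949])
W=world(c,d)
a=np.radians(8.1); ny=np.array([np.sin(a),np.cos(a)]); nx=np.array([np.cos(a),-np.sin(a)])
o=np.array([.6109,.1266])
q=W[:,:,:2]-o; Y=q@ny; X=q@nx; Z=W[:,:,2]
def fit(ys,xs,nm):
    p=np.polyfit(ys,xs,1); r=xs-np.polyval(p,ys); k=abs(r)<.001; p=np.polyfit(ys[k],xs[k],1); r=xs[k]-np.polyval(p,ys[k])
    print(nm,"slope deg",np.degrees(np.arctan(p[0])).round(2),"x at y=-.11:",(np.polyval(p,-.11)*1000).round(2),"rms mm",(r.std()*1000).round(2),k.sum())
rows={k:[] for k in("Li","Lo","Ri","Ro")}
for v in range(60,245):
    m=(Z[v]>.018)&(Z[v]<.022)&(abs(X[v])<.06)&(Y[v]<-.09)&(Y[v]>-.155)
    for s,i,oo in ((-1,"Li","Lo"),(1,"Ri","Ro")):
        k=np.where(m&(np.sign(X[v])==s))[0]
        if len(k)>4:
            # half pixel outward
            l,r=k.min(),k.max(); dx=.00056
            inn,out=(r,l) if s<0 else (l,r)
            rows[i].append((Y[v,inn],X[v,inn]-s*dx)); rows[oo].append((Y[v,out],X[v,out]+s*dx))
for k in rows:
    t=np.array(rows[k]); fit(t[:,0],t[:,1],k)
# mouth edge and base sides
t=[]
for u in range(165,285):
    k=np.where((abs(Z[:120,u]-.0075)<.002)&(abs(Y[:120,u])<.01)&(abs(X[:120,u])<.05))[0]
    if len(k): t.append((X[k.min(),u],Y[k.min(),u]))
t=np.array(t); p=np.polyfit(t[:,0],t[:,1],1); print("mouth edge slope",np.degrees(np.arctan(p[0])),"y0",p[1],(t[:,1]-np.polyval(p,t[:,0])).std())
```

```text
Li slope deg -0.09 x at y=-.11: -32.91 rms mm 0.28 43
Lo slope deg -0.11 x at y=-.11: -54.6 rms mm 0.36 43
Ri slope deg 0.48 x at y=-.11: 29.31 rms mm 0.34 55
Ro slope deg 0.24 x at y=-.11: 51.18 rms mm 0.3 47
mouth edge slope -0.08334782160683475 y0 -0.0005170077820138821 0.00043598513600740505
```

Run:
```python
from h import *
c,p,d=load("w3")
crop(p[:,:,::-1],220,140,345,290,5,"pics/w3c.png")
c2,p2,d2=snap("s4","scene")
a=load("s3")[1][255:330,180:250,::-1]; b=p2[255:330,180:250,::-1]
cv2.imwrite("pics/s34.png",cv2.resize(np.hstack([a,b]),None,fx=5.5,fy=5.5,interpolation=cv2.INTER_CUBIC))
```

```text
3.35 [0.5371 0.3131 0.0211] [5.864e-01 8.100e-01 2.000e-04 1.000e-04] qd 0.0011 F [-2.2 -1.7  5.4] T [-0.16  0.35  0.04] gap 0.0337
```

View pics/w3c.png

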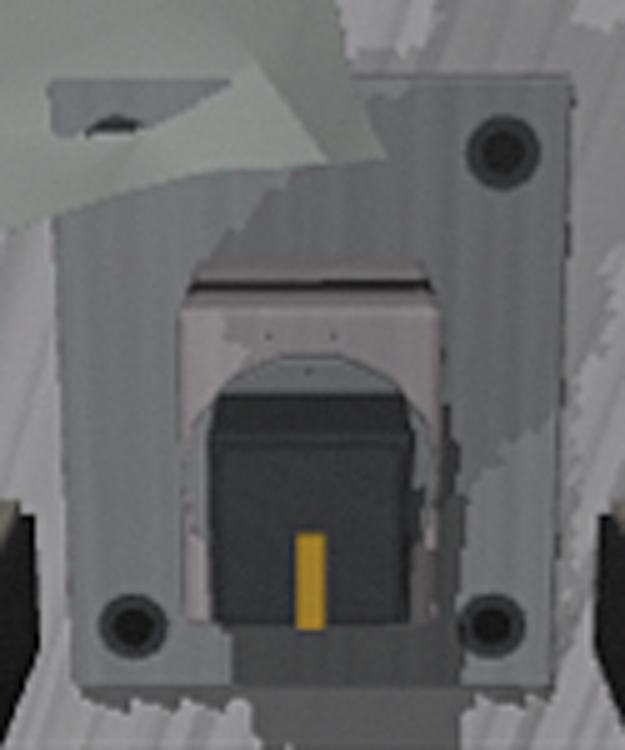

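View pics/s34.png

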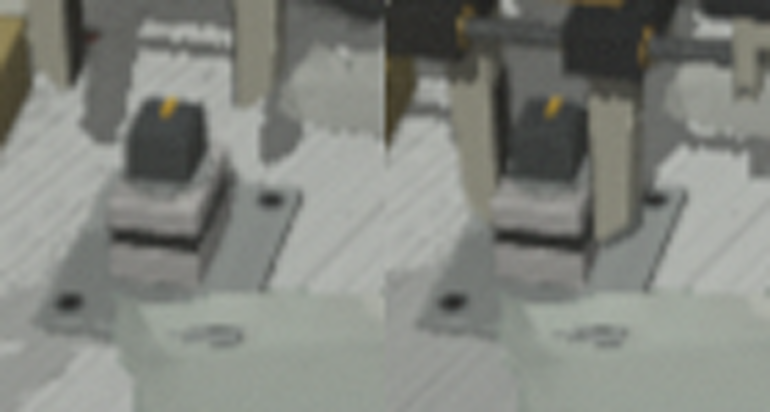

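Run:
```python
from h import *
c,p,d=load("w3")
f=lambda x,y:(220+(x+.5)/5-.5,140+(y+.5)/5-.5)
a=np.radians(18.1); ex=np.array([np.cos(a),np.sin(a)]); ey=np.array([-ex[1],ex[0]])
o=np.array([.5374,.3129])
for nm,z,q in (("plate",.006,[(50,78),(568,75),(548,688),(75,686)]),("headtop",.067,[(211,432),(410,432),(408,622),(211,622)]),("block",.042,[(180,308),(440,308)])):
    t=P(c,*[f(*s) for s in q],z=z)-o
    t=np.c_[t@ex,t@ey]*1000; print(nm,t.round(1).tolist(),t.mean(0).round(2))
print(f(0,0))
```

```text
plate [[-38.3, 47.7], [36.0, 48.2], [36.5, -47.3], [-38.0, -47.1]] [-0.95  0.37]
headtop [[-11.9, 13.1], [10.5, 13.1], [10.6, -9.9], [-12.3, -9.9]] [-0.75  1.63]
block [[-17.3, 21.9], [15.6, 21.9]] [-0.85 21.92]
(219.6, 139.6)
```

Call:
{"api": "carry_out", "payload": {
  "targets": [
    {"dx":0,"dy":0,"dz":15,"wx":0,"wy":0,"wz":0},
    {"dx":0,"dy":0,"dz":45,"wx":0,"wy":0,"wz":0},
    {"dx":10,"dy":-25,"dz":60,"wx":0,"wy":0,"wz":-4},
    {"dx":28,"dy":-70,"dz":60,"wx":0,"wy":0,"wz":-11},
    {"dx":46,"dy":-115,"dz":60,"wx":0,"wy":0,"wz":-18},
    {"dx":64,"dy":-160,"dz":60,"wx":0,"wy":0,"wz":-24},
    {"dx":73,"dy":-183,"dz":55,"wx":0,"wy":0,"wz":-26.4},
    {"dx":73,"dy":-183,"dz":50,"wx":0,"wy":0,"wz":-26.4},
    {"dx":73,"dy":-183,"dz":50,"wx":0,"wy":0,"wz":-26.4}
  ],
  "gripper": 20,
  "newtons": 30
}}

```text
clock: 4.53
tcp_pos: [0.6095, 0.1303, 0.0703]
eef_rot: [0.756, 0.655, -0.0, -0.0]
wrist_force: [-0.3, 0.2, -5.7]
finger_gap: 0.0341
```

```bash
python3 -c "
from h import *
snap('w5'); snap('s5','scene'); snap('d5','side')
crop(load('s5')[1][:,:,::-1],170,150,330,290,4.5,'pics/s5c.png')
crop(load('d5')[1][:,:,::-1],240,100,380,250,4,'pics/d5c.png')"
```

```text
4.53 [0.6095 0.1303 0.0703] [ 7.557e-01  6.549e-01 -4.000e-04 -4.000e-04] qd 0.0145 F [-0.3  0.2 -5.7] T [-0.    0.04  0.02] gap 0.0341
4.58 [0.6096 0.1306 0.0706] [ 7.555e-01  6.551e-01 -2.000e-04 -2.000e-04] qd 0.0053 F [ 0.9 -0.1 -5.6] T [-0.02 -0.04  0.03] gap 0.0339
4.62 [0.6098 0.1308 0.0708] [ 7.555e-01  6.552e-01 -0.000e+00 -1.000e-04] qd 0.0039 F [-0.4  0.1 -5.4] T [ 0.01  0.04 -0.  ] gap 0.0333
```

View pics/s5c.png

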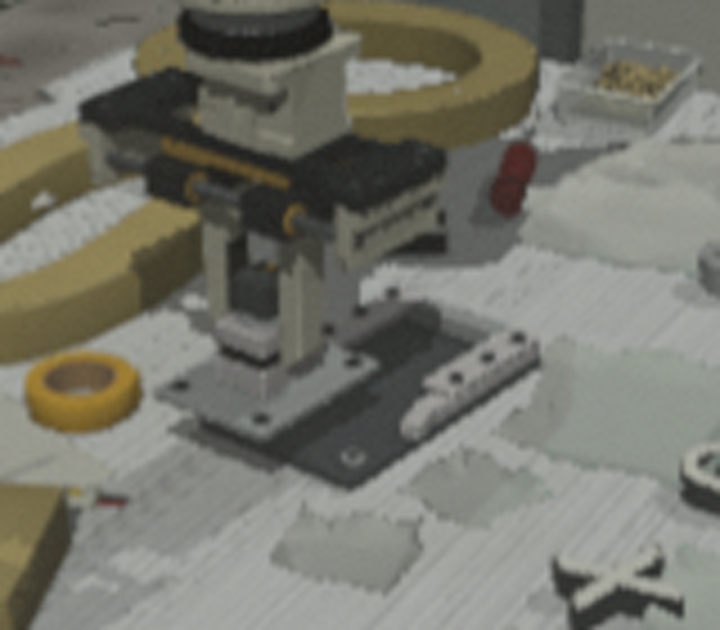

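View pics/d5c.png

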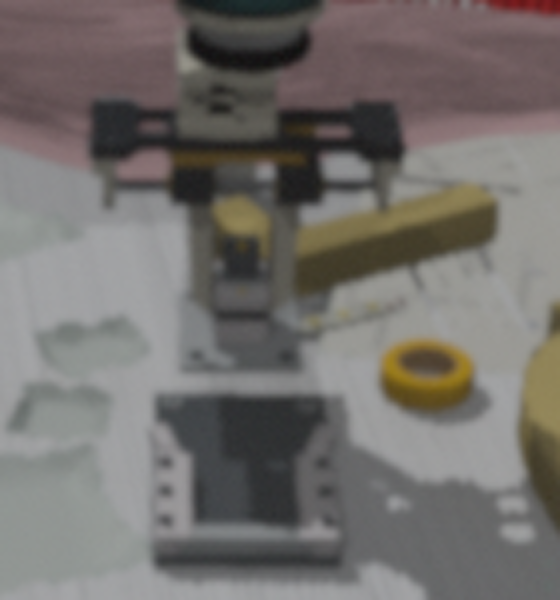

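View pics/w5.png

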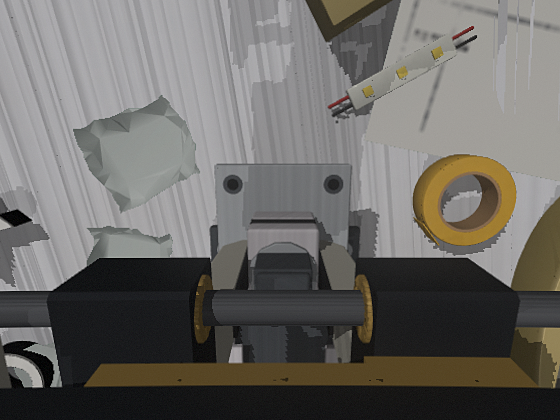

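Run:
```python
from h import *
c,p,d=load("w5")
crop(p[:,:,::-1],190,150,390,270,4,"pics/w5c.png")
c2,p2,d2=load("d5"); crop(p2[:,:,::-1],270,165,340,250,8,"pics/d5d.png")
```

```text
(no output)
```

View pics/w5c.png

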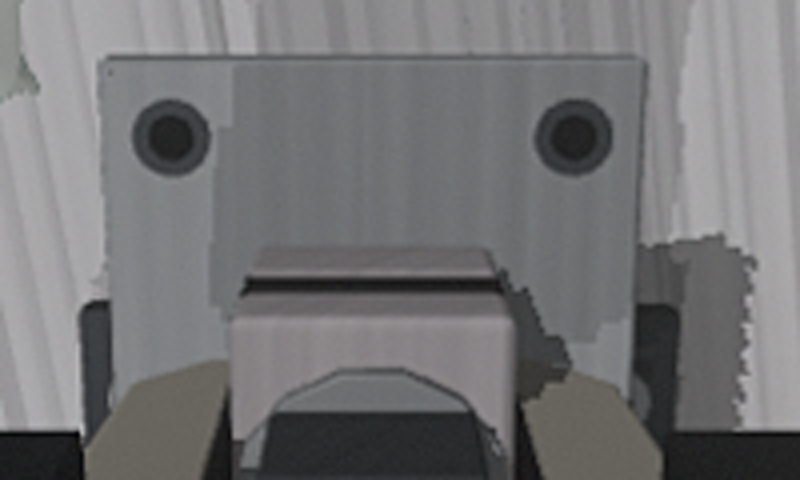

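View pics/d5d.png

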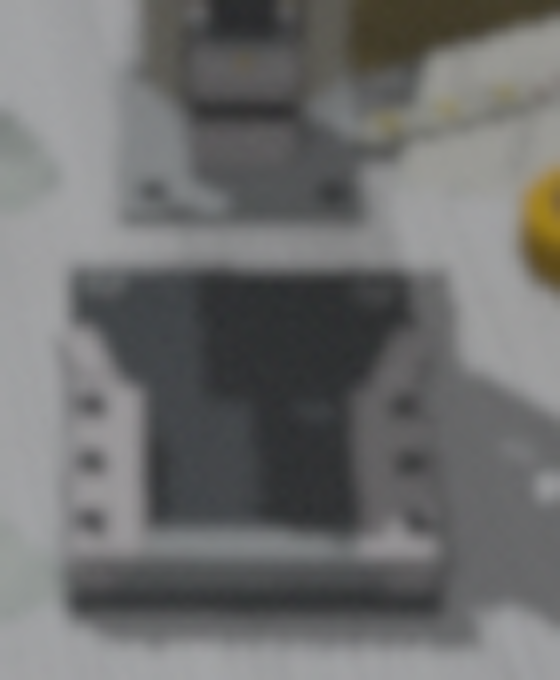

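Run:
```python
from h import *
c,p,d=load("w5")
f=lambda x,y:(190+(x+.5)/4-.5,150+(y+.5)/4-.5)
a=np.radians(-8.2); ex=np.array([np.cos(a),np.sin(a)]); ey=np.array([-ex[1],ex[0]])
o=np.array([.6096,.1305])
for nm,z,q in (("plate",.0555,[(101,60),(645,60),(111,350),(631,350)]),("block",.0915,[(232,315),(516,315),(235,390),(514,390)]),("base",.008,[(80,340),(682,340)]),("basetop",.008,[(110,300),(660,303)]),("base",.008,[(83,400),(681,400)])):
    t=P(c,*[f(*s) for s in q],z=z)-o
    t=np.c_[t@ex,t@ey]*1000; print(nm,t.round(1).tolist(),t.mean(0).round(2))
```

```text
plate [[-37.2, 47.2], [37.0, 47.3], [-37.9, 5.6], [37.1, 5.6]] [-0.26 26.41]
block [[-16.2, 22.0], [16.4, 22.0], [-16.1, 12.9], [16.4, 12.9]] [ 0.1  17.47]
base [[-53.5, -8.7], [56.0, -8.6]] [ 1.24 -8.65]
basetop [[-47.7, -1.1], [51.6, -1.6]] [ 1.97 -1.35]
base [[-53.5, -20.3], [56.4, -20.2]] [  1.44 -20.24]
```

Run:
```python
from h import *
c=load("w2")[0].copy()
c["R"]=np.array([[9.99998221e-01,-5.68781943e-04,-1.79856350e-03],[-1.14444724e-04,-9.69995560e-01,2.43122603e-01],[-1.88288236e-03,-2.43121964e-01,-9.69993900e-01]]);c["t"]=np.array([-0.67438843,-0.02814429,0.38952949])
p=cv2.imread("pics/wrist0.png"); crop(p,160,50,290,150,6,"pics/wc2.png"); crop(p,150,140,280,250,6,"pics/wc3.png")
```

```text
(no output)
```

View pics/wc2.png

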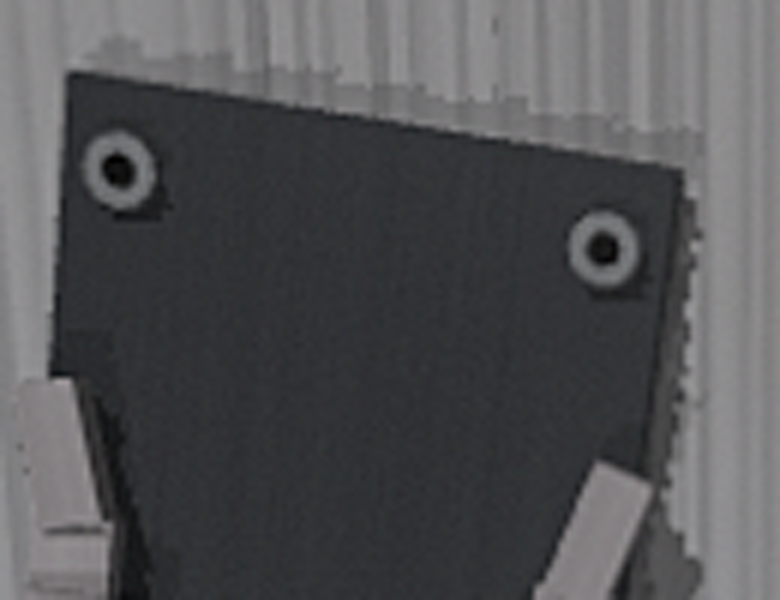

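View pics/wc3.png

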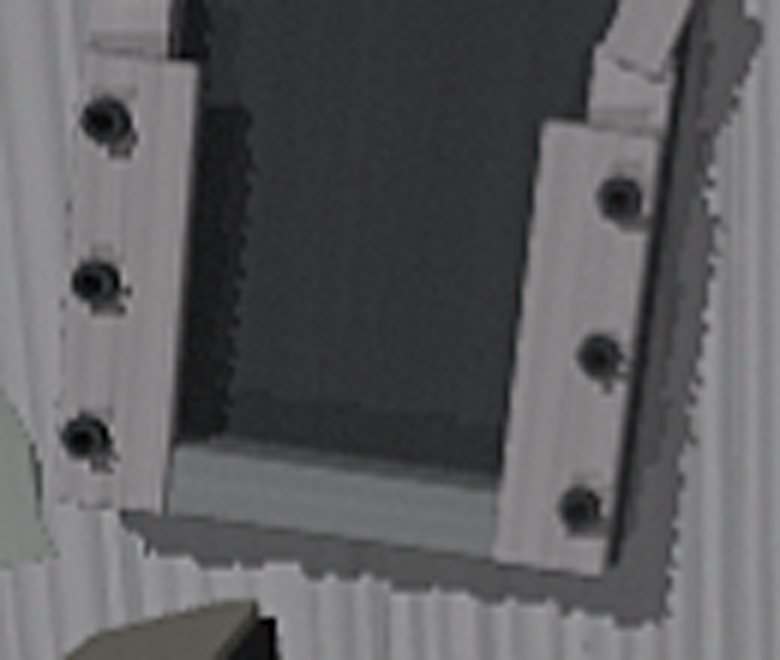

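Run:
```python
from h import *
c=load("w2")[0].copy()
c["R"]=np.array([[9.99998221e-01,-5.68781943e-04,-1.79856350e-03],[-1.14444724e-04,-9.69995560e-01,2.43122603e-01],[-1.88288236e-03,-2.43121964e-01,-9.69993900e-01]]);c["t"]=np.array([-0.67438843,-0.02814429,0.38952949])
a=np.radians(-8.2); ex=np.array([np.cos(a),np.sin(a)]); ey=np.array([-ex[1],ex[0]]); o=np.array([.6096,.1305])
for nm,(x0,y0),z,q in (("basecorner",(160,50),.008,[(70,70),(684,170)]),("washers",(160,50),.010,[(119,170),(604,249)]),
 ("baseside",(160,50),.008,[(55,330),(655,330)]),
 ("lip in",(150,140),.021,[(200,65),(543,120),(165,515),(495,558)]),("lip out",(150,140),.021,[(85,50),(660,132),(58,500),(605,572)]),
 ("screws",(150,140),.021,[(105,120),(620,198),(95,283),(599,357),(83,437),(579,509)]),("stop",(150,140),.021,[(172,447),(500,490),(167,510),(497,555)])):
    t=P(c,*[(x0+(x+.5)/6-.5,y0+(y+.5)/6-.5) for x,y in q],z=z)-o
    t=np.c_[t@ex,t@ey]*1000; print(nm,t.round(1).tolist(),t.mean(0).round(2))
```

```text
basecorner [[-52.5, -3.7], [56.2, -4.2]] [ 1.86 -3.98]
washers [[-42.4, -18.9], [43.9, -19.5]] [  0.76 -19.25]
baseside [[-52.8, -47.4], [54.6, -31.7]] [  0.92 -39.59]
lip in [[-30.7, -92.8], [31.7, -93.7], [-31.5, -178.7], [31.9, -178.4]] [   0.36 -135.91]
lip out [[-51.3, -93.2], [53.1, -92.8], [-51.8, -178.6], [53.2, -178.2]] [   0.8  -135.69]
screws [[-47.0, -105.2], [47.3, -105.9], [-47.2, -135.6], [47.0, -136.2], [-47.8, -165.5], [46.7, -166.3]] [  -0.15 -135.75]
stop [[-31.1, -165.1], [31.4, -164.7], [-31.2, -177.7], [32.2, -177.7]] [   0.33 -171.28]
```

Call:
{"api": "carry_out", "payload": {
  "targets": [
    {"dx":0.6,"dy":0,"dz":-20,"wx":0,"wy":0,"wz":-0.1},
    {"dx":0.6,"dy":0,"dz":-35,"wx":0,"wy":0,"wz":-0.1},
    {"dx":0.6,"dy":0,"dz":-41,"wx":0,"wy":0,"wz":-0.1},
    {"dx":0.6,"dy":0,"dz":-41,"wx":0,"wy":0,"wz":-0.1},
    {"dx":0.6,"dy":0,"dz":-41,"wx":0,"wy":0,"wz":-0.1}
  ]
}}

```text
clock: 5.3
tcp_pos: [0.6106, 0.13, 0.0293]
eef_rot: [0.756, 0.654, -0.0, -0.0]
wrist_force: [0.4, -0.2, -4.1]
finger_gap: 0.0338
```

```bash
python3 -c "
from h import *
snap('w6'); snap('s6','scene'); snap('d6','side')
crop(load('s6')[1][:,:,::-1],190,180,310,290,6,'pics/s6c.png')
crop(load('d6')[1][:,:,::-1],260,150,350,250,6,'pics/d6c.png')"
```

```text
5.3 [0.6106 0.13   0.0293] [ 7.564e-01  6.541e-01 -1.000e-04 -0.000e+00] qd 0.0026 F [ 0.4 -0.2 -4.1] T [0.01 0.01 0.02] gap 0.0338
5.35 [0.6106 0.1299 0.0294] [ 7.564e-01  6.541e-01 -1.000e-04 -0.000e+00] qd 0.0021 F [-1.1  0.1 -5.1] T [ 0.02  0.09 -0.02] gap 0.0339
5.4 [0.6106 0.13   0.0295] [ 0.7564  0.6541 -0.     -0.    ] qd 0.0018 F [ 0.3 -0.4 -5.7] T [-0.01 -0.03 -0.  ] gap 0.034
```

View pics/s6c.png

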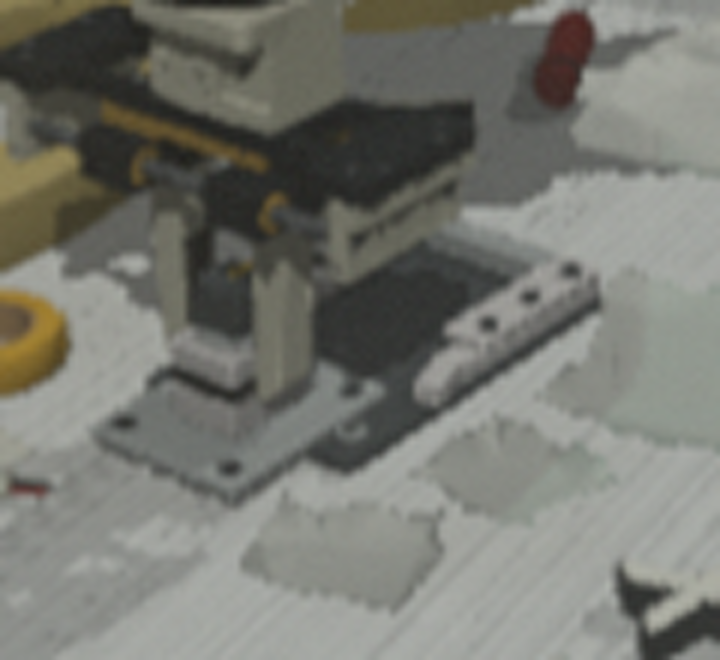

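View pics/d6c.png

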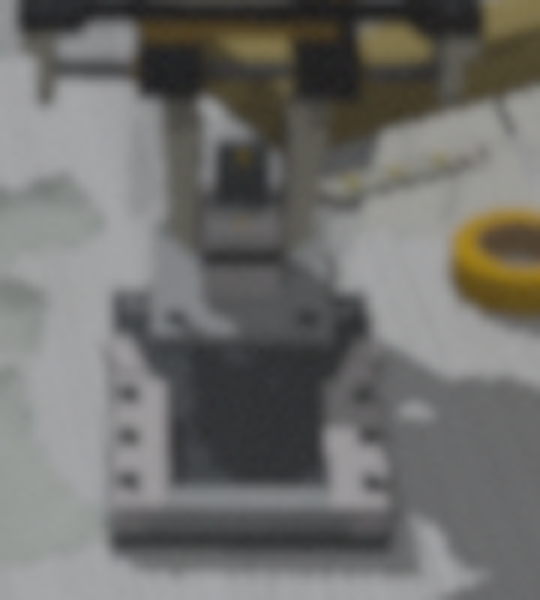

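Call:
{"api": "carry_out", "payload": {
  "targets": [
    {"dx":-1.4,"dy":-9.9,"dz":0,"wx":0,"wy":0,"wz":0},
    {"dx":-2.9,"dy":-19.8,"dz":0,"wx":0,"wy":0,"wz":0},
    {"dx":-4.3,"dy":-29.7,"dz":0,"wx":0,"wy":0,"wz":0},
    {"dx":-5.1,"dy":-34.6,"dz":0,"wx":0,"wy":0,"wz":0},
    {"dx":-5.8,"dy":-39.6,"dz":0,"wx":0,"wy":0,"wz":0},
    {"dx":-5.8,"dy":-39.6,"dz":0,"wx":0,"wy":0,"wz":0}
  ]
}}

```text
clock: 6.2
tcp_pos: [0.6048, 0.0901, 0.0297]
eef_rot: [0.757, 0.654, 0.0, -0.0]
wrist_force: [-0.9, 0.2, -4.4]
finger_gap: 0.0339
```

```bash
python3 -c "
from h import *
snap('d7','side')
crop(load('d7')[1][:,:,::-1],260,150,350,250,6,'pics/d7c.png')"
```

```text
6.2 [0.6048 0.0901 0.0297] [ 0.7565  0.654   0.     -0.    ] qd 0.0076 F [-0.9  0.2 -4.4] T [0.01 0.02 0.06] gap 0.0339
```

View pics/d7c.png

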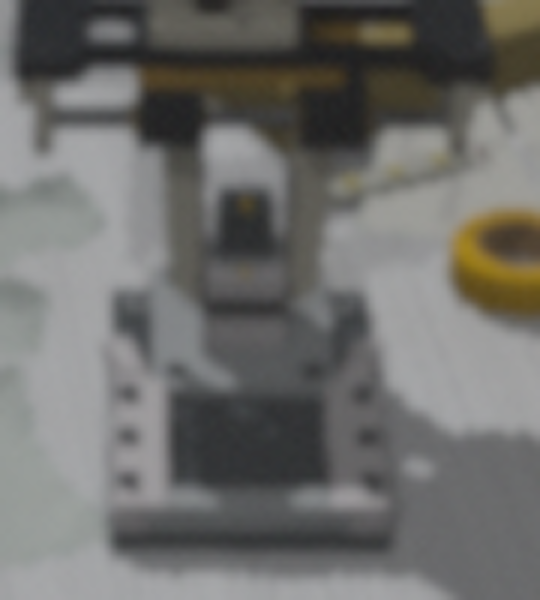

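Call:
{"api": "carry_out", "payload": {
  "targets": [
    {"dx":-1.0,"dy":-6.9,"dz":0,"wx":0,"wy":0,"wz":0},
    {"dx":-2.0,"dy":-13.9,"dz":0,"wx":0,"wy":0,"wz":0},
    {"dx":-3.0,"dy":-20.8,"dz":0,"wx":0,"wy":0,"wz":0},
    {"dx":-4.0,"dy":-27.7,"dz":0,"wx":0,"wy":0,"wz":0},
    {"dx":-5.1,"dy":-34.6,"dz":0,"wx":0,"wy":0,"wz":0},
    {"dx":-5.1,"dy":-34.6,"dz":0,"wx":0,"wy":0,"wz":0}
  ]
}}

```text
clock: 7.0
tcp_pos: [0.5997, 0.0553, 0.0297]
eef_rot: [0.757, 0.654, 0.0, 0.0]
wrist_force: [0.9, -0.4, -4.4]
finger_gap: 0.0339
```

Call:
{"api": "carry_out", "payload": {
  "targets": [
    {"dx":-1.0,"dy":-6.9,"dz":0,"wx":0,"wy":0,"wz":0},
    {"dx":-2.0,"dy":-13.9,"dz":0,"wx":0,"wy":0,"wz":0},
    {"dx":-3.0,"dy":-20.8,"dz":0,"wx":0,"wy":0,"wz":0},
    {"dx":-4.0,"dy":-27.7,"dz":0,"wx":0,"wy":0,"wz":0},
    {"dx":-4.8,"dy":-33,"dz":0,"wx":0,"wy":0,"wz":0},
    {"dx":-5.2,"dy":-36,"dz":0,"wx":0,"wy":0,"wz":0},
    {"dx":-5.5,"dy":-38,"dz":0,"wx":0,"wy":0,"wz":0}
  ]
}}

```text
clock: 7.88
tcp_pos: [0.5942, 0.0177, 0.0296]
eef_rot: [0.756, 0.654, -0.0, -0.0]
wrist_force: [0.5, 0.4, -6.2]
finger_gap: 0.0337
```

Now lower lightly onto the floor and creep to the stop watching force.

Call:
{"api": "carry_out", "payload": {
  "targets": [
    {"dx":-0.2,"dy":-1.5,"dz":-0.3,"wx":0,"wy":0,"wz":0},
    {"dx":-0.4,"dy":-3,"dz":-0.5,"wx":0,"wy":0,"wz":0},
    {"dx":-0.6,"dy":-4.5,"dz":-0.5,"wx":0,"wy":0,"wz":0},
    {"dx":-0.6,"dy":-4.5,"dz":-0.5,"wx":0,"wy":0,"wz":0}
  ]
}}

```text
clock: 8.38
tcp_pos: [0.5939, 0.0144, 0.0294]
eef_rot: [0.756, 0.654, 0.001, -0.001]
wrist_force: [0.6, 9.3, -3.4]
finger_gap: 0.0338
```

Call:
{"api": "carry_out", "payload": {
  "targets": [
    {"dx":-0.2,"dy":-1,"dz":0,"wx":0,"wy":0,"wz":0},
    {"dx":-0.3,"dy":-2,"dz":0,"wx":0,"wy":0,"wz":0},
    {"dx":-0.3,"dy":-2,"dz":0,"wx":0,"wy":0,"wz":0}
  ]
}}

```text
clock: 8.75
tcp_pos: [0.5939, 0.0138, 0.03]
eef_rot: [0.756, 0.654, 0.002, -0.001]
wrist_force: [0.5, 20.6, 0.1]
finger_gap: 0.0337
```

```bash
python3 -c "
from h import *
snap('d8','side'); snap('s8','scene')
crop(load('s8')[1][:,:,::-1],200,190,310,280,7,'pics/s8c.png')
crop(load('d8')[1][:,:,::-1],260,150,350,250,6,'pics/d8c.png')"
```

```text
8.75 [0.5939 0.0138 0.03  ] [ 0.7563  0.6542  0.0021 -0.0012] qd 0.0016 F [ 0.5 20.6  0.1] T [ 3.78 -0.16 -0.25] gap 0.0337
8.8 [0.5939 0.0138 0.03  ] [ 0.7563  0.6542  0.0021 -0.0012] qd 0.0015 F [ 0.5 20.1  0.3] T [ 3.77 -0.09 -0.26] gap 0.034
```

View pics/d8c.png

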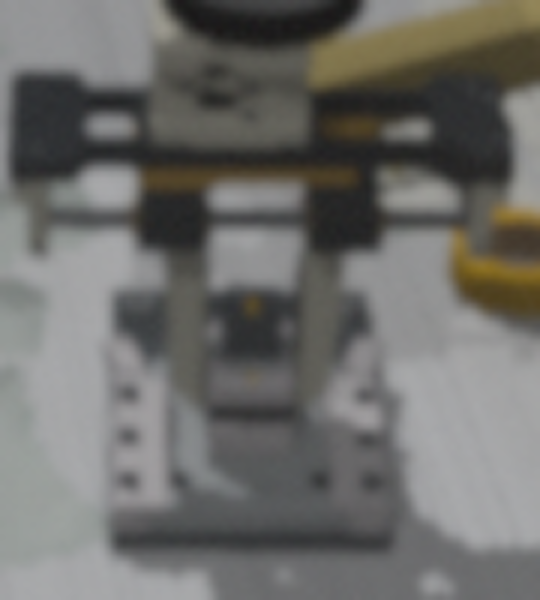

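View pics/s8c.png

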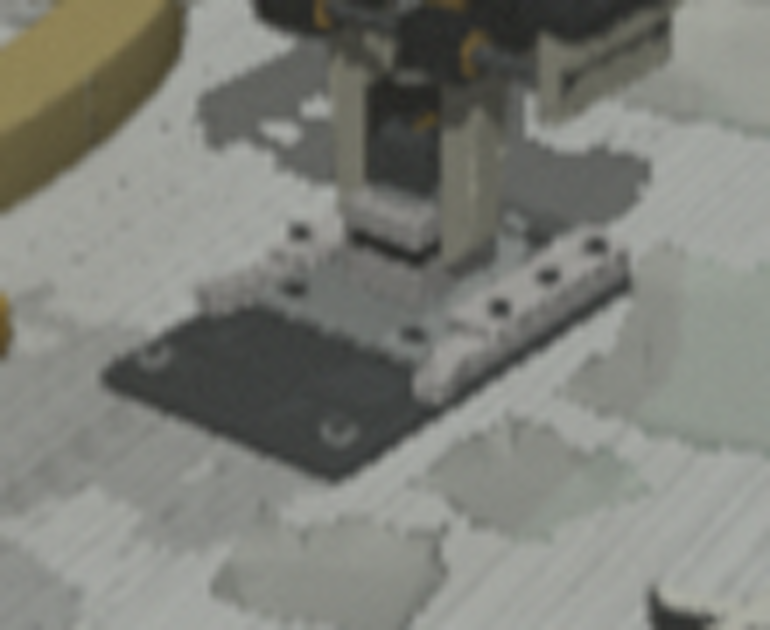

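Call:
{"api": "carry_out", "payload": {
  "targets": [
    {"dx":0,"dy":0,"dz":0,"wx":0,"wy":0,"wz":0},
    {"dx":0,"dy":0,"dz":0,"wx":0,"wy":0,"wz":0},
    {"dx":0,"dy":0,"dz":0,"wx":0,"wy":0,"wz":0},
    {"dx":0,"dy":0,"dz":0,"wx":0,"wy":0,"wz":0},
    {"dx":0,"dy":0,"dz":20,"wx":0,"wy":0,"wz":0},
    {"dx":0,"dy":0,"dz":60,"wx":0,"wy":0,"wz":0},
    {"dx":0,"dy":-20,"dz":110,"wx":0,"wy":0,"wz":0},
    {"dx":0,"dy":-40,"dz":150,"wx":0,"wy":0,"wz":0},
    {"dx":0,"dy":-50,"dz":170,"wx":0,"wy":0,"wz":0},
    {"dx":0,"dy":-50,"dz":170,"wx":0,"wy":0,"wz":0}
  ],
  "gripper": 60
}}

```text
clock: 10.1
tcp_pos: [0.5936, -0.0391, 0.2003]
eef_rot: [0.757, 0.654, 0.001, 0.001]
wrist_force: [0.5, -0.3, -1.4]
finger_gap: 0.0602
```

```bash
python3 -c "
from h import *
snap('w9')"
```

```text
10.1 [ 0.5936 -0.0391  0.2003] [7.567e-01 6.537e-01 7.000e-04 7.000e-04] qd 0.0513 F [ 0.5 -0.3 -1.4] T [-0.04  0.01  0.05] gap 0.0602
```

View pics/w9.png

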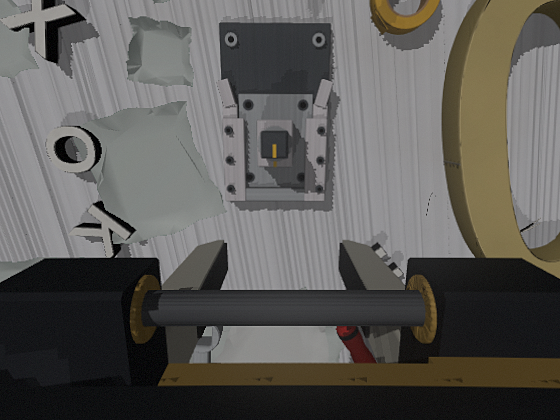

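Run:
```python
from h import *
c,p,d=load("w9")
crop(p[:,:,::-1],205,80,345,215,5.5,"pics/w9c.png")
```

```text
(no output)
```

View pics/w9c.png

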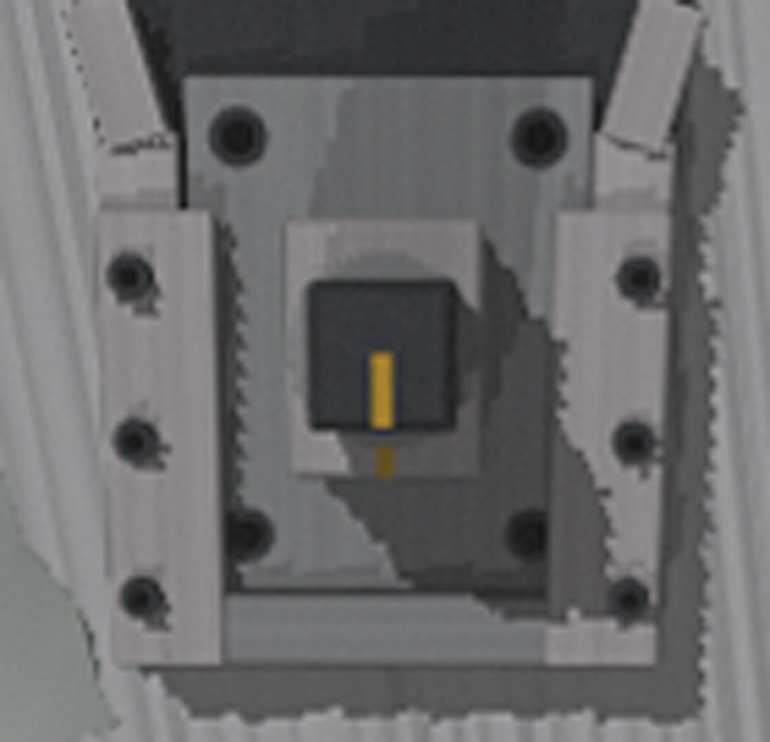

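Run:
```python
from h import *
c,p,d=load("w9")
f=lambda x,y:(205+(x+.5)/5.5-.5,80+(y+.5)/5.5-.5)
a=np.radians(-8.3); ex=np.array([np.cos(a),np.sin(a)]); ey=np.array([-ex[1],ex[0]]); o=np.array([.5936,.0138])
for nm,z,q in (("plate mouth edge",.014,[(185,76),(593,76)]),("plate stop edge",.014,[(245,586),(410,590)]),("stop top inner",.021,[(230,594),(470,597)]),("stop top outer",.021,[(220,663),(540,663)]),
 ("head",.075,[(308,281),(456,281),(454,430),(310,430)]),("block",.05,[(287,219),(481,219),(478,472),(294,476)]),("lips in",.021,[(210,212),(556,212),(222,662),(548,662)])):
    t=P(c,*[f(*s) for s in q],z=z); w=t.mean(0); t=t-o
    t=np.c_[t@ex,t@ey]*1000; print(nm,t.round(1).tolist(),t.mean(0).round(2),w.round(4))
```

```text
plate mouth edge [[-37.1, 48.2], [37.9, 48.1]] [ 0.42 48.15] [0.601  0.0614]
plate stop edge [[-28.6, -46.6], [3.9, -47.5]] [-12.39 -47.03] [ 0.5745 -0.0309]
stop top inner [[-30.9, -46.9], [15.5, -47.6]] [ -7.67 -47.28] [ 0.5792 -0.0319]
stop top outer [[-33.2, -60.6], [29.3, -60.7]] [ -1.98 -60.64] [ 0.5829 -0.0459]
head [[-11.2, 12.2], [11.9, 12.2], [11.6, -10.9], [-11.3, -10.8]] [0.24 0.69] [0.5939 0.0144]
block [[-16.2, 22.1], [16.4, 22.1], [16.2, -20.3], [-15.9, -20.9]] [0.14 0.74] [0.5938 0.0145]
lips in [[-32.5, 24.0], [31.0, 24.0], [-32.8, -60.4], [30.8, -60.5]] [ -0.86 -18.22] [ 0.5901 -0.0041]
```

Call:
{"api": "carry_out", "payload": {
  "targets": [
    {"dx":-24,"dy":-50,"dz":0,"wx":0,"wy":0,"wz":0},
    {"dx":-48,"dy":-100,"dz":0,"wx":0,"wy":0,"wz":0},
    {"dx":-72,"dy":-150,"dz":0,"wx":0,"wy":0,"wz":-2},
    {"dx":-98,"dy":-200,"dz":0,"wx":0,"wy":0,"wz":-4},
    {"dx":-122,"dy":-248,"dz":0,"wx":0,"wy":0,"wz":-5},
    {"dx":-122,"dy":-248,"dz":0,"wx":0,"wy":0,"wz":-5},
    {"dx":-122,"dy":-248,"dz":0,"wx":0,"wy":0,"wz":-5}
  ]
}}

```text
clock: 11.02
tcp_pos: [0.4712, -0.2859, 0.1976]
eef_rot: [0.784, 0.62, -0.0, -0.001]
wrist_force: [0.2, 0.5, 0.3]
finger_gap: 0.0603
```

```bash
python3 -c "
from h import *
snap('w10')"
```

```text
11.03 [ 0.4712 -0.2859  0.1976] [ 7.842e-01  6.205e-01 -2.000e-04 -1.100e-03] qd 0.0208 F [0.2 0.5 0.3] T [-0.01  0.01 -0.06] gap 0.0603
```

View pics/w10.png

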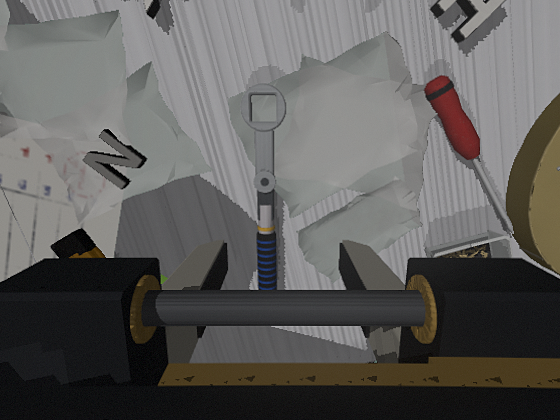

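Run:
```python
from h import *
c,p,d=load("w10")
crop(p[:,:,::-1],225,75,305,200,5,"pics/w10c.png")
W=world(c,d)
for u,v in [(264,93),(251,107),(279,107),(264,123),(264,145),(264,170),(264,205),(266,240),(266,270),(262,107)]: print(u,v,W[v,u].round(4))
```

```text
264 93 [ 0.4758 -0.184   0.02  ]
251 107 [ 0.4589 -0.1927  0.0064]
279 107 [ 0.4871 -0.2003  0.0209]
264 123 [ 0.4689 -0.2117  0.022 ]
264 145 [ 0.4636 -0.2327  0.0208]
264 170 [ 0.4571 -0.2577  0.0188]
264 205 [ 0.4478 -0.2944  0.0178]
266 240 [ 0.4408 -0.3323  0.0216]
266 270 [ 0.432  -0.3673  0.0204]
262 107 [ 0.4698 -0.195   0.0024]
```

View pics/w10c.png

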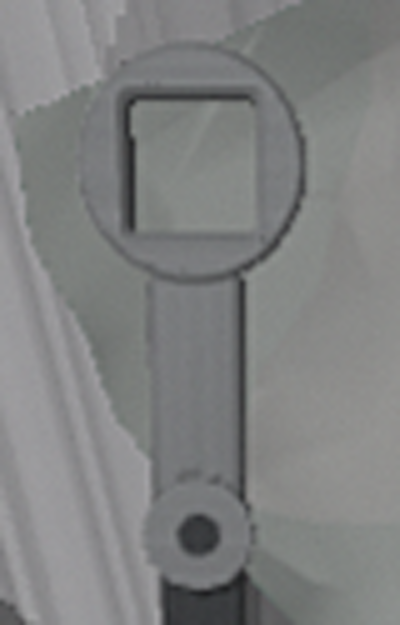

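Run:
```python
from h import *
c,p,d=load("w10")
f=lambda x,y:(225+(x+.5)/5-.5,75+(y+.5)/5-.5)
r=P(c,f(82,163),f(303,163),f(192,43),f(192,283),z=.022); print(r.round(4), "diam",np.linalg.norm(r[1]-r[0]),np.linalg.norm(r[2]-r[3]))
ring=r.mean(0); k=P(c,f(198,533),z=.022)[0]; print(ring,k,np.linalg.norm(ring-k))
g=P(c,(266.5,265),z=.022)[0]
for e in (ring-k,ring-g): print("yaw",np.degrees(np.arctan2(e[1],e[0]))-90)
n=P(c,f(148,300),f(148,460),f(243,300),f(243,460),z=.020); e1=n[0]-n[1]; e2=n[2]-n[3]; print("neck",n.round(4),[np.degrees(np.arctan2(e[1],e[0]))-90 for e in (e1,e2)],n.mean(0))
h=P(c,f(128,90),f(265,90),f(265,240),f(122,240),z=.022); print("hole",h.round(4),h.mean(0)); e=h[1]-h[0]; print(np.degrees(np.arctan2(e[1],e[0])))
h=P(c,f(120,90),f(120,235),f(262,90),f(262,235),z=.022);
```

```text
[[ 0.4504 -0.1919]
 [ 0.493  -0.2019]
 [ 0.4771 -0.1753]
 [ 0.466  -0.2192]] diam 0.043776041384806993 0.04526087093877973
[ 0.47164866 -0.19707373] [ 0.45475209 -0.26875614] 0.07364687337329018
yaw -13.263334669459653
yaw -12.863875186803227
neck [[ 0.4563 -0.2204]
 [ 0.4482 -0.2518]
 [ 0.4751 -0.2248]
 [ 0.4674 -0.2563]] [np.float64(-14.58229277282237), np.float64(-13.75138029027886)] [ 0.46176891 -0.2383257 ]
hole [[ 0.4628 -0.1808]
 [ 0.4889 -0.187 ]
 [ 0.4823 -0.2145]
 [ 0.4544 -0.2079]] [ 0.47209409 -0.19751865]
-13.292125089872616
```

Call:
{"api": "carry_out", "payload": {
  "targets": [
    {"dx":-4,"dy":25,"dz":-40,"wx":0,"wy":0,"wz":0},
    {"dx":-9,"dy":50,"dz":-80,"wx":0,"wy":0,"wz":0},
    {"dx":-9,"dy":50,"dz":-120,"wx":0,"wy":0,"wz":0},
    {"dx":-9,"dy":50,"dz":-145,"wx":0,"wy":0,"wz":0},
    {"dx":-9,"dy":50,"dz":-145,"wx":0,"wy":0,"wz":0},
    {"dx":-9,"dy":50,"dz":-145,"wx":0,"wy":0,"wz":0}
  ]
}}

```text
clock: 11.82
tcp_pos: [0.463, -0.2363, 0.0552]
eef_rot: [0.784, 0.621, 0.0, 0.0]
wrist_force: [-0.2, 0.2, 0.4]
finger_gap: 0.0601
```

```bash
python3 -c "
from h import *
snap('w11')
crop(load('w11')[1][:,:,::-1],200,100,360,290,4,'pics/w11c.png')"
```

```text
11.82 [ 0.463  -0.2363  0.0552] [7.839e-01 6.209e-01 2.000e-04 4.000e-04] qd 0.0087 F [-0.2  0.2  0.4] T [-0.02  0.04  0.02] gap 0.0601
```

View pics/w11c.png

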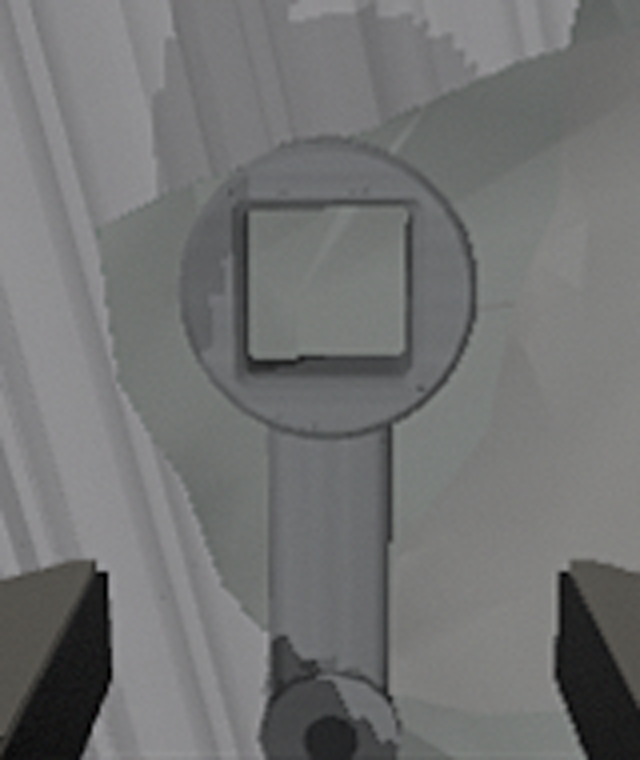

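Call:
{"api": "carry_out", "payload": {
  "targets": [
    {"dx":0,"dy":0,"dz":-25,"wx":0,"wy":0,"wz":0},
    {"dx":0,"dy":0,"dz":-42,"wx":0,"wy":0,"wz":0},
    {"dx":0,"dy":0,"dz":-49,"wx":0,"wy":0,"wz":0},
    {"dx":0,"dy":0,"dz":-49,"wx":0,"wy":0,"wz":0}
  ]
}}

```text
clock: 12.38
tcp_pos: [0.4623, -0.2367, 0.0052]
eef_rot: [0.784, 0.62, -0.0, -0.0]
wrist_force: [0.5, 0.3, 0.4]
finger_gap: 0.06
```

Call:
{"api": "carry_out", "payload": {
  "targets": [
    {"dx":0,"dy":0,"dz":0,"wx":0,"wy":0,"wz":0},
    {"dx":0,"dy":0,"dz":0,"wx":0,"wy":0,"wz":0},
    {"dx":0,"dy":0,"dz":0,"wx":0,"wy":0,"wz":0},
    {"dx":0,"dy":0,"dz":0,"wx":0,"wy":0,"wz":0},
    {"dx":0,"dy":0,"dz":0,"wx":0,"wy":0,"wz":0},
    {"dx":0,"dy":0,"dz":0,"wx":0,"wy":0,"wz":0}
  ],
  "gripper": 8,
  "newtons": 45
}}

```text
clock: 13.12
tcp_pos: [0.4623, -0.2367, 0.0052]
eef_rot: [0.784, 0.62, 0.0, 0.0]
wrist_force: [0.4, 0.5, 1.2]
finger_gap: 0.0195
```

Run:
```python
from h import *
c,p,d=load("w11")
f=lambda x,y:(200+(x+.5)/4-.5,100+(y+.5)/4-.5)
a=np.radians(-13.2); ex=np.array([np.cos(a),np.sin(a)]); ey=np.array([-ex[1],ex[0]]); o=np.array([.4630,-.2363])
for nm,z,q in (("ring",.022,[(180,288),(475,288),(328,137),(328,437)]),("hole top",.022,[(235,203),(414,203),(414,375),(238,375)]),("neck",.020,[(270,450),(391,450),(270,600),(388,600)])):
    t=P(c,*[f(*s) for s in q],z=z)-o; t=np.c_[t@ex,t@ey]*1000; print(nm,t.round(1).tolist(),t.mean(0).round(2))
t=P(c,f(180,288),f(475,288),f(328,137),f(328,437),z=.022).mean(0); print(t)
```

```text
ring [[-23.1, 41.3], [21.5, 41.2], [-0.7, 63.5], [-0.8, 18.0]] [-0.74 40.98]
hole top [[-14.5, 53.9], [12.1, 53.9], [12.5, 27.8], [-14.6, 27.8]] [-1.12 40.87]
neck [[-9.9, 15.4], [9.2, 15.4], [-10.2, -9.7], [8.9, -9.7]] [-0.52  2.84]
[ 0.47163354 -0.19623369]
```

Call:
{"api": "carry_out", "payload": {
  "targets": [
    {"dx":0,"dy":0,"dz":15,"wx":0,"wy":0,"wz":0},
    {"dx":0,"dy":0,"dz":50,"wx":0,"wy":0,"wz":0},
    {"dx":0,"dy":0,"dz":95,"wx":0,"wy":0,"wz":0},
    {"dx":10,"dy":20,"dz":110,"wx":0,"wy":0,"wz":1},
    {"dx":35,"dy":60,"dz":110,"wx":0,"wy":0,"wz":2},
    {"dx":60,"dy":100,"dz":110,"wx":0,"wy":0,"wz":3},
    {"dx":85,"dy":140,"dz":110,"wx":0,"wy":0,"wz":4},
    {"dx":110,"dy":180,"dz":110,"wx":0,"wy":0,"wz":5},
    {"dx":126,"dy":210.5,"dz":105,"wx":0,"wy":0,"wz":5},
    {"dx":126,"dy":210.5,"dz":105,"wx":0,"wy":0,"wz":5}
  ]
}}

```text
clock: 14.38
tcp_pos: [0.5886, -0.0243, 0.1102]
eef_rot: [0.756, 0.655, -0.0, -0.0]
wrist_force: [0.1, -0.0, -4.7]
finger_gap: 0.0195
```

Call:
{"api": "carry_out", "payload": {
  "targets": [
    {"dx":0,"dy":0,"dz":0,"wx":0,"wy":0,"wz":0},
    {"dx":0,"dy":0,"dz":0,"wx":0,"wy":0,"wz":0}
  ]
}}

```text
clock: 14.62
tcp_pos: [0.588, -0.027, 0.1106]
eef_rot: [0.757, 0.654, 0.0, 0.0]
wrist_force: [0.6, 0.8, -3.7]
finger_gap: 0.0196
```

```bash
python3 -c "
from h import *
snap('w12');snap('s12','scene');snap('d12','side')
crop(load('w12')[1][:,:,::-1],190,80,370,270,4,'pics/w12c.png')
crop(load('s12')[1][:,:,::-1],210,120,350,260,5,'pics/s12c.png')
crop(load('d12')[1][:,:,::-1],240,130,370,260,5,'pics/d12c.png')"
```

```text
14.62 [ 0.588  -0.027   0.1106] [7.567e-01 6.537e-01 1.000e-04 1.000e-04] qd 0.0024 F [ 0.6  0.8 -3.7] T [-0.12  0.06 -0.  ] gap 0.0196
14.68 [ 0.5881 -0.027   0.1105] [7.568e-01 6.537e-01 1.000e-04 2.000e-04] qd 0.0029 F [-1.   0.5 -3.7] T [-0.07  0.03 -0.01] gap 0.0197
14.72 [ 0.5881 -0.0269  0.1105] [7.567e-01 6.537e-01 1.000e-04 1.000e-04] qd 0.003 F [ 0.8 -0.6 -5. ] T [-0.09  0.04 -0.03] gap 0.0195
```

View pics/w12c.png

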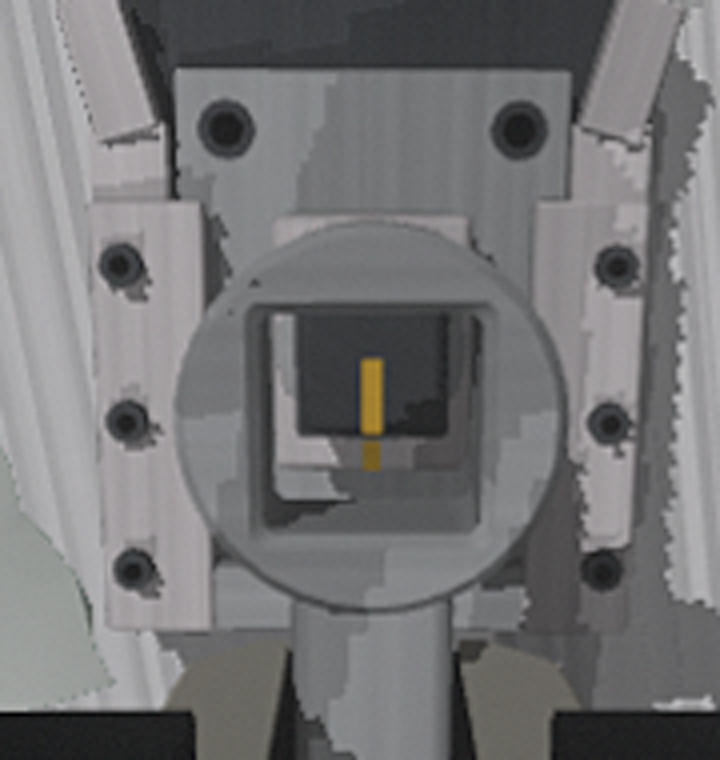

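View pics/s12c.png

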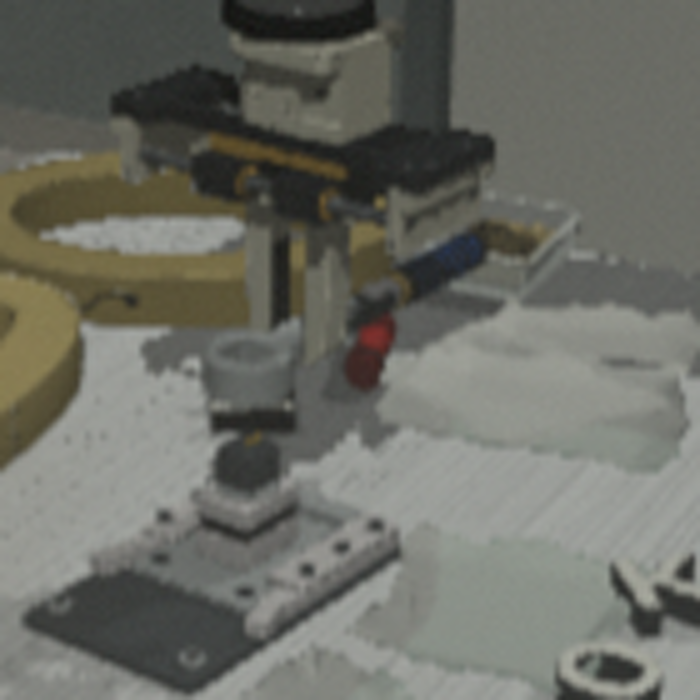

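View pics/d12c.png

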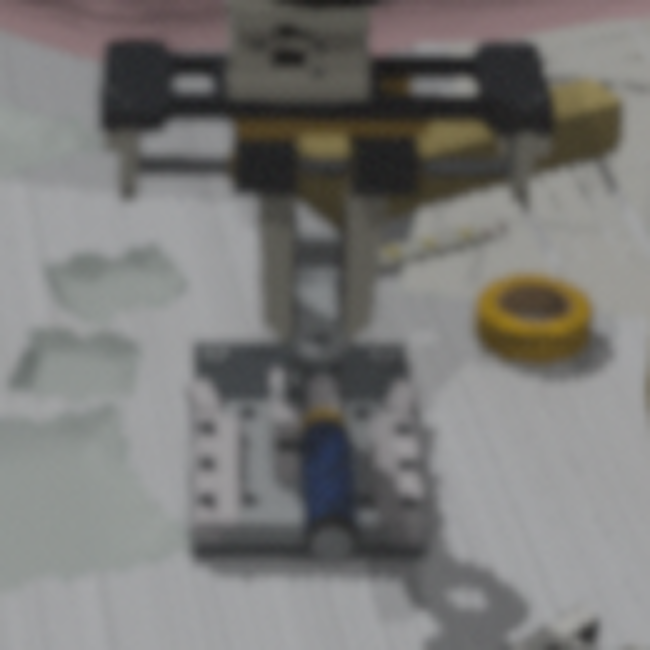

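Run:
```python
from h import *
c,p,d=load("w12")
f=lambda x,y:(190+(x+.5)/4-.5,80+(y+.5)/4-.5)
a=np.radians(-8.3); ex=np.array([np.cos(a),np.sin(a)]); ey=np.array([-ex[1],ex[0]]); o=np.array([.5881,-.0270])
for nm,z,q in (("ring",.1273,[(177,415),(565,415),(370,225),(370,610)]),("holetop",.1273,[(247,303),(494,303),(492,546),(249,546)]),("head",.075,[(298,315),(448,315),(448,435),(298,435)]),("block",.05,[(274,213),(468,213),(468,468),(280,468)])):
    t=P(c,*[f(*s) for s in q],z=z)-o; t=np.c_[t@ex,t@ey]*1000; print(nm,t.round(1).tolist(),t.mean(0).round(2))
W=world(c,d); q=W[:,:,:2]-o; X=q@ex; Y=q@ey; Z=W[:,:,2]
m=(Z>.115)&(Z<.14)&(np.hypot(X,Y-.041)<.0225)
A=np.c_[X[m],Y[m]-.041,np.ones(m.sum())]; s=np.linalg.lstsq(A,Z[m],rcond=None)[0]; print("tilt deg x,y",np.degrees(s[:2]),"z",s[2],m.sum())
m=(Z>.07)&(Z<.08)&(abs(X)<.012)&(Y>.02)&(Y<.06); print("head depth",np.median(Z[m]),X[m].min(),X[m].max(),Y[m].min(),Y[m].max())
```

```text
ring [[-22.4, 42.4], [21.9, 42.3], [-0.3, 63.5], [-0.4, 19.0]] [-0.29 41.83]
holetop [[-14.1, 55.1], [13.6, 55.0], [13.9, 26.9], [-14.6, 26.9]] [-0.29 40.96]
head [[-11.4, 49.0], [11.4, 49.0], [11.6, 30.5], [-11.7, 30.6]] [-3.000e-02  3.979e+01]
block [[-16.6, 63.7], [15.9, 63.6], [16.6, 20.1], [-16.4, 20.2]] [-0.11 41.9 ]
tilt deg x,y [-0.0285774   1.21191446] z 0.1257968571162388 4743
head depth 0.07433345805536096 -0.011972006459389457 0.01142409737994079 0.029287000946748704 0.048699125597815016
```

Call:
{"api": "carry_out", "payload": {
  "targets": [
    {"dx":0.1,"dy":0.9,"dz":-10,"wx":0,"wy":0,"wz":0},
    {"dx":0.1,"dy":0.9,"dz":-20,"wx":0,"wy":0,"wz":0},
    {"dx":0.1,"dy":0.9,"dz":-27,"wx":0,"wy":0,"wz":0},
    {"dx":0.1,"dy":0.9,"dz":-27,"wx":0,"wy":0,"wz":0},
    {"dx":0.1,"dy":0.9,"dz":-27,"wx":0,"wy":0,"wz":0}
  ]
}}

```text
clock: 15.4
tcp_pos: [0.5885, -0.0253, 0.0833]
eef_rot: [0.756, 0.654, 0.0, 0.0]
wrist_force: [-0.7, 1.0, -3.3]
finger_gap: 0.02
```

```bash
python3 -c "
from h import *
snap('w13')
crop(load('w13')[1][:,:,::-1],210,120,350,270,5,'pics/w13c.png')"
```

```text
15.4 [ 0.5885 -0.0253  0.0833] [7.564e-01 6.541e-01 1.000e-04 1.000e-04] qd 0.0045 F [-0.7  1.  -3.3] T [-0.12  0.   -0.02] gap 0.02
```

View pics/w13c.png

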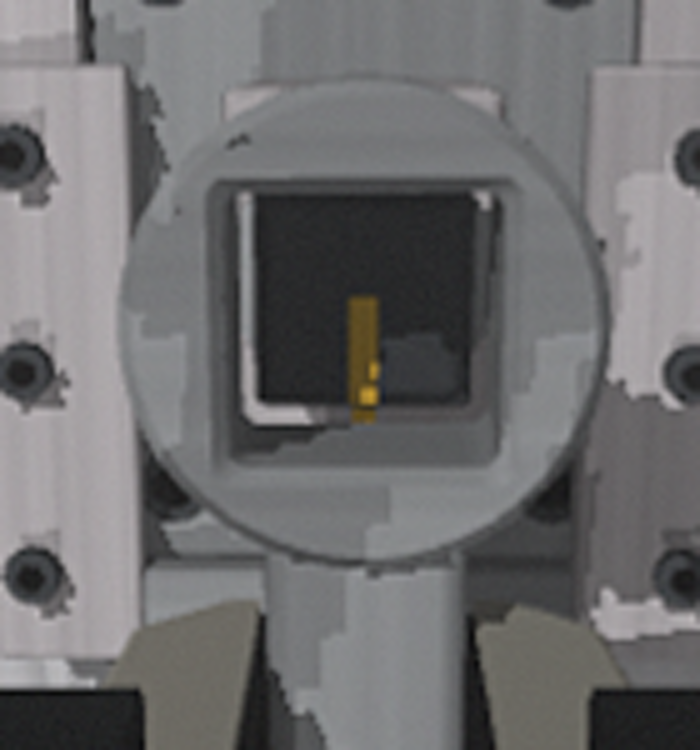

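Run:
```python
from h import *
c,p,d=load("w13")
f=lambda x,y:(210+(x+.5)/5-.5,120+(y+.5)/5-.5)
a=np.radians(-8.3); ex=np.array([np.cos(a),np.sin(a)]); ey=np.array([-ex[1],ex[0]]); o=np.array([.5885,-.0253])
for nm,z,q in (("ring",.1003,[(121,320),(608,320),(365,80),(365,562)]),("holetop",.1003,[(207,178),(517,178),(514,475),(212,475)]),("holebottom",.0783,[(237,425),(493,425)]),("head",.075,[(257,403),(470,403)]),("block",.05,[(226,90),(500,90)])):
    t=P(c,*[f(*s) for s in q],z=z)-o; t=np.c_[t@ex,t@ey]*1000; print(nm,t.round(1).tolist(),t.mean(0).round(2))
```

```text
ring [[-22.4, 42.3], [22.1, 42.3], [-0.1, 63.6], [-0.1, 19.1]] [-0.11 41.84]
holetop [[-14.2, 55.1], [13.5, 55.1], [13.8, 27.6], [-14.4, 27.7]] [-0.31 41.38]
holebottom [[-13.8, 27.3], [13.5, 27.3]] [-0.12 27.32]
head [[-11.8, 29.0], [11.2, 29.0]] [-0.29 29.  ]
block [[-16.5, 61.3], [15.8, 61.3]] [-0.37 61.34]
```

Call:
{"api": "carry_out", "payload": {
  "targets": [
    {"dx":-0.1,"dy":-0.6,"dz":-2,"wx":0,"wy":0,"wz":0},
    {"dx":-0.1,"dy":-0.6,"dz":-4,"wx":0,"wy":0,"wz":0},
    {"dx":-0.1,"dy":-0.6,"dz":-6,"wx":0,"wy":0,"wz":0},
    {"dx":-0.1,"dy":-0.6,"dz":-8,"wx":0,"wy":0,"wz":0},
    {"dx":-0.1,"dy":-0.6,"dz":-8,"wx":0,"wy":0,"wz":0}
  ]
}}

```text
clock: 16.08
tcp_pos: [0.5882, -0.0259, 0.0749]
eef_rot: [0.756, 0.654, -0.0, -0.0]
wrist_force: [-0.7, 0.4, -4.1]
finger_gap: 0.0195
```

```bash
python3 -c "
from h import *
snap('w14')
crop(load('w14')[1][:,:,::-1],210,120,350,270,5,'pics/w14c.png')"
```

```text
16.07 [ 0.5882 -0.0259  0.0749] [ 7.564e-01  6.541e-01 -1.000e-04 -1.000e-04] qd 0.0051 F [-0.7  0.4 -4.1] T [-0.1   0.   -0.02] gap 0.0195
```

View pics/w14c.png

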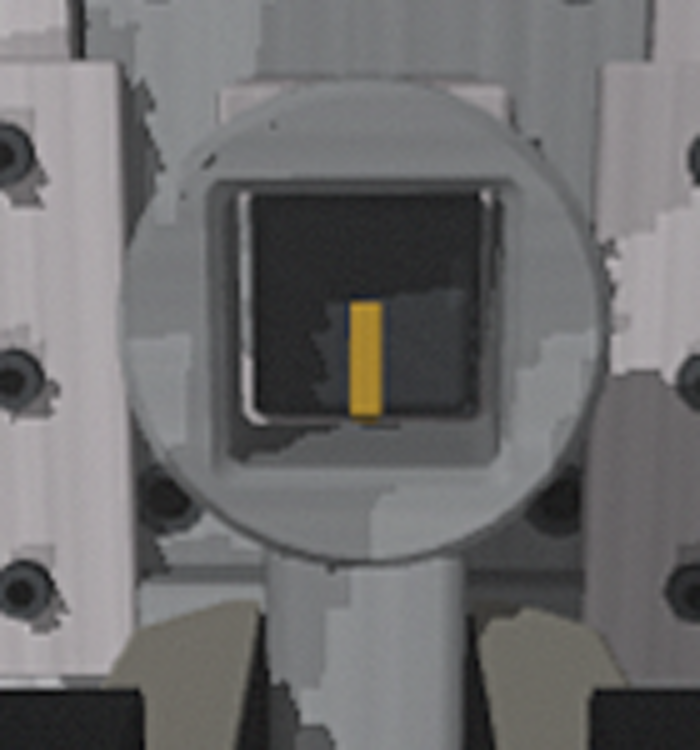

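Call:
{"api": "carry_out", "payload": {
  "targets": [
    {"dx":0,"dy":0,"dz":-3,"wx":0,"wy":0,"wz":0},
    {"dx":0,"dy":0,"dz":-6,"wx":0,"wy":0,"wz":0},
    {"dx":0,"dy":0,"dz":-9,"wx":0,"wy":0,"wz":0},
    {"dx":0,"dy":0,"dz":-12,"wx":0,"wy":0,"wz":0},
    {"dx":0,"dy":0,"dz":-15,"wx":0,"wy":0,"wz":0},
    {"dx":0,"dy":0,"dz":-15,"wx":0,"wy":0,"wz":0}
  ]
}}

```text
clock: 16.88
tcp_pos: [0.5882, -0.0259, 0.0598]
eef_rot: [0.756, 0.654, -0.0, -0.0]
wrist_force: [0.3, 0.1, -4.6]
finger_gap: 0.0199
```

Call:
{"api": "carry_out", "payload": {
  "targets": [
    {"dx":0,"dy":0,"dz":-1,"wx":0,"wy":0,"wz":0},
    {"dx":0,"dy":0,"dz":-2,"wx":0,"wy":0,"wz":0},
    {"dx":0,"dy":0,"dz":-2.5,"wx":0,"wy":0,"wz":0},
    {"dx":0,"dy":0,"dz":-2.5,"wx":0,"wy":0,"wz":0}
  ]
}}

```text
clock: 17.38
tcp_pos: [0.5884, -0.026, 0.0581]
eef_rot: [0.756, 0.654, 0.0, 0.0]
wrist_force: [-1.9, -1.1, 1.6]
finger_gap: 0.0196
```

```bash
python3 -c "
from h import *
snap('w15');snap('s15','scene');snap('d15','side')
crop(load('w15')[1][:,:,::-1],210,120,350,270,5,'pics/w15c.png')
crop(load('s15')[1][:,:,::-1],210,140,350,260,5,'pics/s15c.png')"
```

```text
17.38 [ 0.5884 -0.026   0.0581] [7.564e-01 6.541e-01 1.000e-04 2.000e-04] qd 0.0005 F [-1.9 -1.1  1.6] T [-0.16  0.38  0.03] gap 0.0196
17.43 [ 0.5884 -0.026   0.058 ] [7.564e-01 6.541e-01 1.000e-04 2.000e-04] qd 0.0011 F [-2.8 -1.8  1.9] T [-0.18  0.42  0.02] gap 0.0194
17.48 [ 0.5884 -0.026   0.058 ] [7.564e-01 6.541e-01 1.000e-04 2.000e-04] qd 0.0014 F [-2.4 -1.7  2.8] T [-0.21  0.38  0.  ] gap 0.0197
```

View pics/w15c.png

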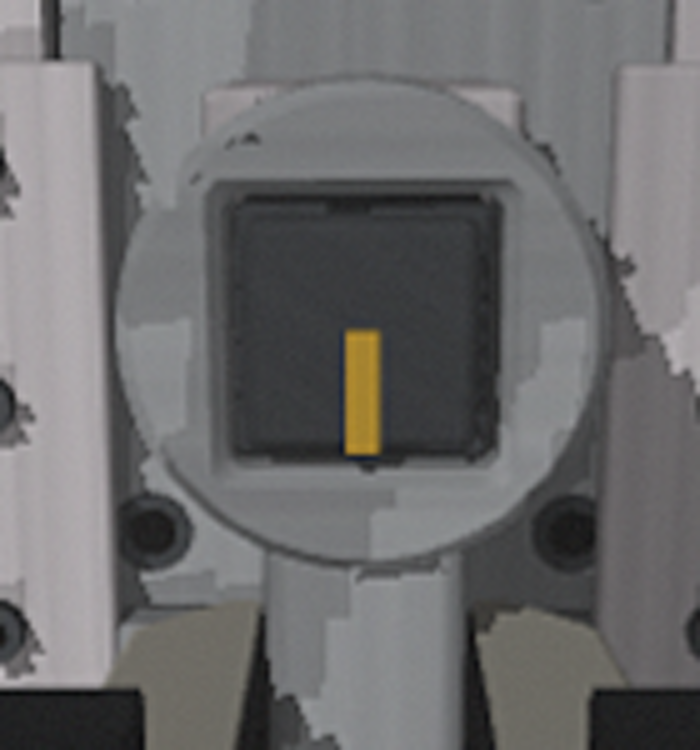

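View pics/s15c.png

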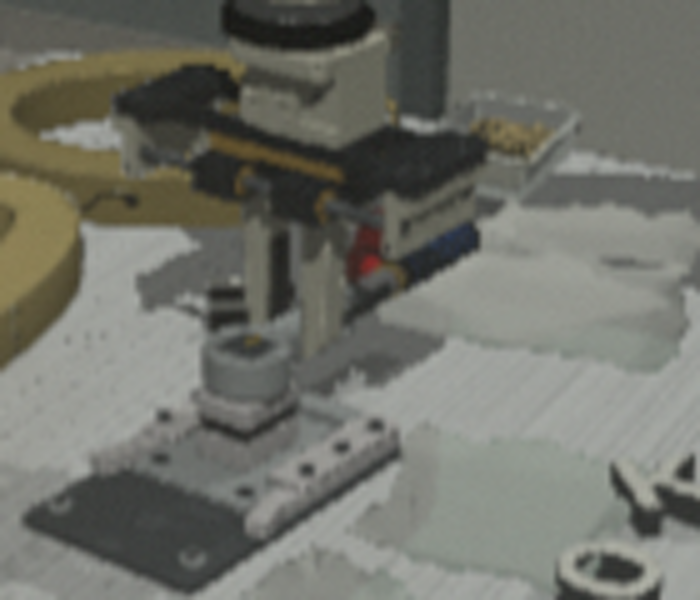

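Call:
{"api": "carry_out", "payload": {
  "targets": [
    {"dx":0,"dy":0,"dz":0,"wx":0,"wy":0,"wz":0},
    {"dx":0,"dy":0,"dz":0,"wx":0,"wy":0,"wz":0},
    {"dx":0,"dy":0,"dz":0,"wx":0,"wy":0,"wz":0},
    {"dx":0,"dy":0,"dz":15,"wx":0,"wy":0,"wz":0},
    {"dx":0,"dy":0,"dz":50,"wx":0,"wy":0,"wz":0},
    {"dx":0,"dy":0,"dz":90,"wx":0,"wy":0,"wz":0},
    {"dx":-7,"dy":-45,"dz":130,"wx":0,"wy":0,"wz":0},
    {"dx":-14,"dy":-95,"dz":140,"wx":0,"wy":0,"wz":0},
    {"dx":-20,"dy":-140,"dz":140,"wx":0,"wy":0,"wz":0},
    {"dx":-20,"dy":-140,"dz":140,"wx":0,"wy":0,"wz":0}
  ],
  "gripper": 50
}}

```text
clock: 18.77
tcp_pos: [0.5679, -0.1683, 0.1989]
eef_rot: [0.757, 0.653, 0.0, 0.001]
wrist_force: [-0.0, 1.6, 0.2]
finger_gap: 0.0499
```

Call:
{"api": "carry_out", "payload": {
  "targets": [
    {"dx":0,"dy":0,"dz":0,"wx":0,"wy":0,"wz":0}
  ]
}}

```text
clock: 18.9
tcp_pos: [0.5684, -0.1657, 0.1983]
eef_rot: [0.757, 0.654, 0.0, 0.0]
wrist_force: [0.7, 0.3, 0.3]
finger_gap: 0.0497
```

```bash
python3 -c "
from h import *
snap('w16');snap('s16','scene');snap('d16','side')
crop(load('w16')[1][:,:,::-1],200,20,360,270,3,'pics/w16c.png')
crop(load('s16')[1][:,:,::-1],210,140,350,260,5,'pics/s16c.png')
crop(load('d16')[1][:,:,::-1],240,180,370,310,5,'pics/d16c.png')"
```

```text
18.9 [ 0.5684 -0.1657  0.1983] [7.566e-01 6.539e-01 2.000e-04 1.000e-04] qd 0.0204 F [0.7 0.3 0.3] T [0.03 0.03 0.02] gap 0.0497
18.95 [ 0.5685 -0.1652  0.1981] [7.563e-01 6.543e-01 2.000e-04 1.000e-04] qd 0.011 F [0.  1.1 0.2] T [ 0.   -0.03  0.02] gap 0.0496
19.0 [ 0.5685 -0.165   0.198 ] [7.561e-01 6.544e-01 1.000e-04 0.000e+00] qd 0.0039 F [ 0.1  1.  -0.6] T [-0.04  0.01  0.  ] gap 0.0502
```

View pics/w16c.png

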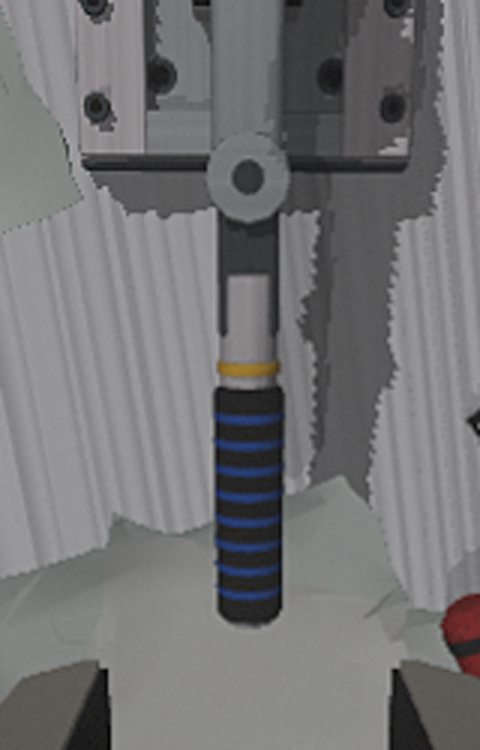

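View pics/s16c.png

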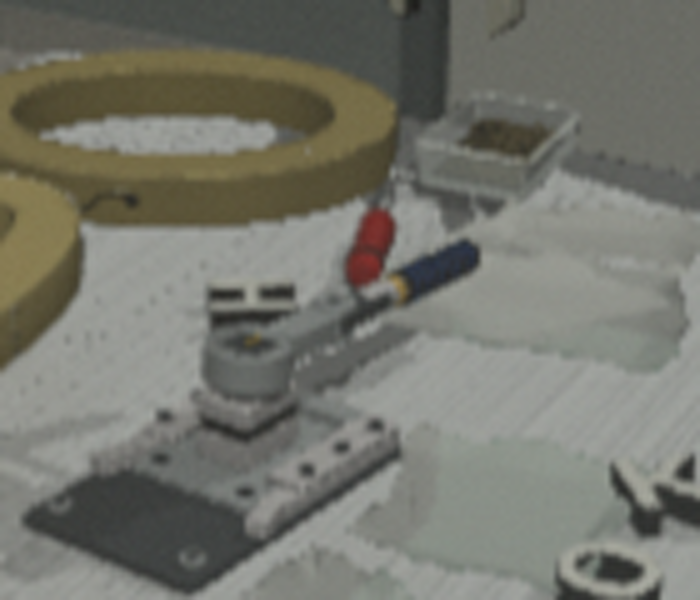

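View pics/d16c.png

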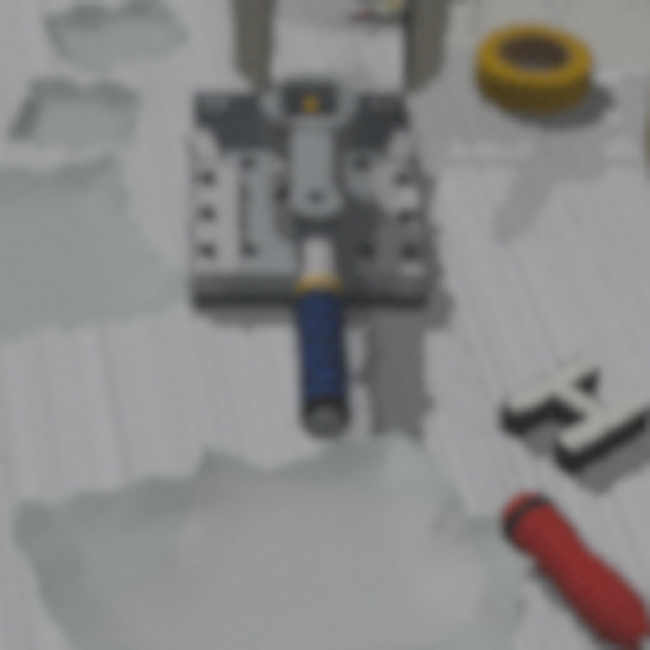

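Run:
```python
from h import *
c,p,d=load("w16")
f=lambda x,y:(200+(x+.5)/3-.5,20+(y+.5)/3-.5)
W=world(c,d)
for x,y in [(248,60),(248,130),(248,178),(248,230),(248,320),(248,380),(248,400),(249,440),(249,500),(249,560),(249,600)]:
    u,v=map(lambda t:int(round(t)),f(x,y)); print((x,y),W[v,u].round(4))
a=np.radians(-8.3); ex=np.array([np.cos(a),np.sin(a)]); ey=np.array([-ex[1],ex[0]]); H=np.array([.594,.0144])
for nm,q,z in (("knuckle",[(248,178)],.075),("grip near",[(216,410),(282,410)],.06),("grip far",[(218,600),(281,600)],.055),("gripend",[(250,625)],.055),("gripstart",[(250,388)],.06)):
    t=P(c,*[f(*s) for s in q],z=z); m=t.mean(0); print(nm,m.round(4),((m-H)@np.c_[ex,ey]*1000).round(1),"w",np.linalg.norm(t[-1]-t[0]).round(4))
```

```text
(248, 60) [ 0.5873 -0.0313  0.0702]
(248, 130) [ 0.5849 -0.0479  0.0683]
(248, 178) [ 0.583  -0.0605  0.0707]
(248, 230) [ 0.5811 -0.073   0.0631]
(248, 320) [ 0.5775 -0.0978  0.0652]
(248, 380) [ 0.575  -0.1149  0.0636]
(248, 400) [ 0.5741 -0.1209  0.0655]
(249, 440) [ 0.5733 -0.1326  0.0647]
(249, 500) [ 0.5706 -0.1507  0.0656]
(249, 560) [ 0.5678 -0.1702  0.062 ]
(249, 600) [ 0.5658 -0.1838  0.0618]
knuckle [ 0.5832 -0.0611] [  0.2 -76.2] w 0.0
grip near [ 0.5742 -0.1244] [   0.4 -140.2] w 0.0201
grip far [ 0.5654 -0.1854] [   0.5 -201.8] w 0.0205
gripend [ 0.5643 -0.1938] [   0.7 -210.3] w 0.0
gripstart [ 0.5754 -0.1179] [   0.7 -133.6] w 0.0
```

Call:
{"api": "carry_out", "payload": {
  "targets": [
    {"dx":2,"dy":16.5,"dz":-30,"wx":0,"wy":0,"wz":0},
    {"dx":2,"dy":16.5,"dz":-75,"wx":0,"wy":0,"wz":0},
    {"dx":2,"dy":16.5,"dz":-115,"wx":0,"wy":0,"wz":0},
    {"dx":2,"dy":16.5,"dz":-140,"wx":0,"wy":0,"wz":0},
    {"dx":2,"dy":16.5,"dz":-155,"wx":0,"wy":0,"wz":0},
    {"dx":2,"dy":16.5,"dz":-155,"wx":0,"wy":0,"wz":0},
    {"dx":2,"dy":16.5,"dz":-155,"wx":0,"wy":0,"wz":0}
  ]
}}

```text
clock: 19.92
tcp_pos: [0.5709, -0.1494, 0.0439]
eef_rot: [0.756, 0.654, 0.0, 0.001]
wrist_force: [-0.4, 0.7, 0.7]
finger_gap: 0.0501
```

Call:
{"api": "carry_out", "payload": {
  "targets": [
    {"dx":0,"dy":0,"dz":0,"wx":0,"wy":0,"wz":0},
    {"dx":0,"dy":0,"dz":0,"wx":0,"wy":0,"wz":0},
    {"dx":0,"dy":0,"dz":0,"wx":0,"wy":0,"wz":0},
    {"dx":0,"dy":0,"dz":0,"wx":0,"wy":0,"wz":0},
    {"dx":0,"dy":0,"dz":0,"wx":0,"wy":0,"wz":0}
  ],
  "gripper": 12,
  "newtons": 15
}}

```text
clock: 20.55
tcp_pos: [0.5703, -0.1494, 0.0426]
eef_rot: [0.756, 0.654, -0.0, -0.0]
wrist_force: [-0.7, -0.2, -0.3]
finger_gap: 0.022
```

```bash
python3 -c "
from h import *
snap('s17','scene');snap('d17','side')
crop(load('s17')[1][:,:,::-1],230,140,350,250,6,'pics/s17c.png')
crop(load('d17')[1][:,:,::-1],240,170,370,290,5,'pics/d17c.png')"
```

```text
20.55 [ 0.5703 -0.1494  0.0426] [ 0.7564  0.6541 -0.     -0.    ] qd 0.0011 F [-0.7 -0.2 -0.3] T [0.04 0.05 0.02] gap 0.022
20.6 [ 0.5703 -0.1495  0.0427] [ 0.7564  0.6541 -0.      0.    ] qd 0.0016 F [-0.3 -0.7  0.4] T [-0.02  0.02  0.03] gap 0.0218
```

View pics/s17c.png

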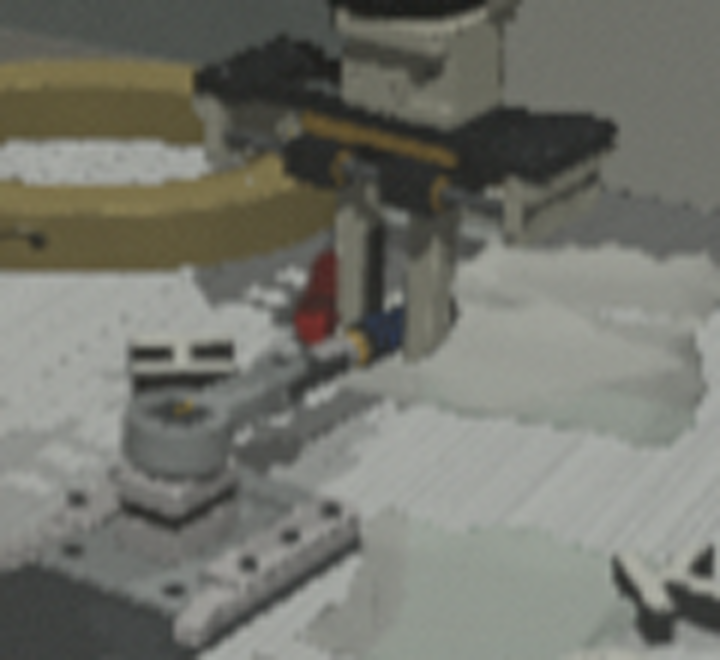

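View pics/d17c.png

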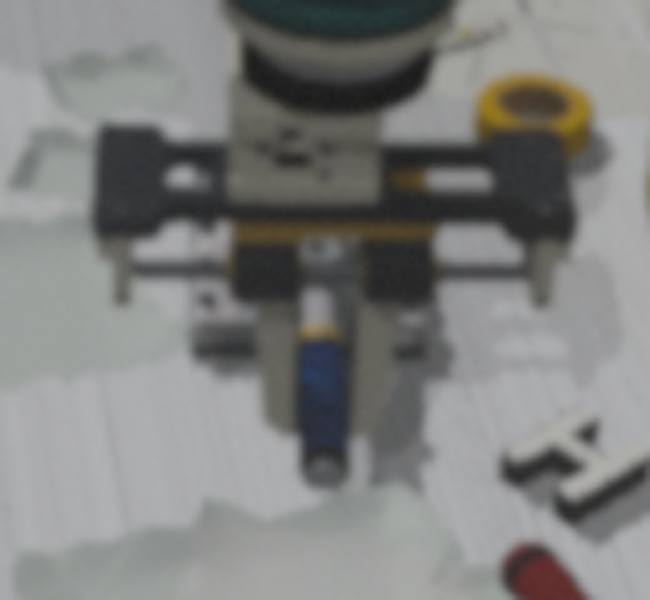

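```bash
cat > arc.py <<'E'
import numpy as np
a=np.radians(-8.3); ex=np.array([np.cos(a),np.sin(a)]); ey=np.array([-ex[1],ex[0]])
def pos(phi,b,L=91.5):
    return (-(74*np.sin(phi)+L*np.sin(phi+b)))*ex-(74*np.cos(phi)+L*np.cos(phi+b))*ey
def tab(seq,ref):
    for f,b in seq:
        d=pos(f,b)-pos(*ref); print(f,b,"dx %.1f dy %.1f wz %.1f"%(d[0],d[1],-np.degrees(f+b-sum(ref))))
E
python3 -c "
from arc import *
tab([(.02,0),(.04,0),(.05,0),(.06,0),(.07,0),(.08,0),(.09,0),(.1,0),(.11,0),(.12,0),(.13,0)],(0,0))"
```

```text
0.02 0 dx -3.3 dy 0.5 wz -1.1
0.04 0 dx -6.5 dy 1.1 wz -2.3
0.05 0 dx -8.2 dy 1.4 wz -2.9
0.06 0 dx -9.8 dy 1.7 wz -3.4
0.07 0 dx -11.4 dy 2.1 wz -4.0
0.08 0 dx -13.0 dy 2.4 wz -4.6
0.09 0 dx -14.6 dy 2.8 wz -5.2
0.1 0 dx -16.2 dy 3.2 wz -5.7
0.11 0 dx -17.8 dy 3.6 wz -6.3
0.12 0 dx -19.4 dy 4.0 wz -6.9
0.13 0 dx -21.0 dy 4.5 wz -7.4
```

Call:
{"api": "carry_out", "payload": {
  "targets": [
    {"dx":-1.6,"dy":0.3,"dz":0,"wx":0,"wy":0,"wz":-0.6},
    {"dx":-3.3,"dy":0.5,"dz":0,"wx":0,"wy":0,"wz":-1.1},
    {"dx":-5.0,"dy":0.8,"dz":0,"wx":0,"wy":0,"wz":-1.7},
    {"dx":-6.5,"dy":1.1,"dz":0,"wx":0,"wy":0,"wz":-2.3},
    {"dx":-8.2,"dy":1.4,"dz":0,"wx":0,"wy":0,"wz":-2.9},
    {"dx":-9.8,"dy":1.7,"dz":0,"wx":0,"wy":0,"wz":-3.4},
    {"dx":-9.8,"dy":1.7,"dz":0,"wx":0,"wy":0,"wz":-3.4}
  ]
}}

```text
clock: 21.52
tcp_pos: [0.5605, -0.1475, 0.0427]
eef_rot: [0.776, 0.631, 0.0, -0.0]
wrist_force: [1.9, 3.9, 0.8]
finger_gap: 0.0223
```

Call:
{"api": "carry_out", "payload": {
  "targets": [
    {"dx":-0.5,"dy":1.0,"dz":0,"wx":0,"wy":0,"wz":-0.3},
    {"dx":-1.6,"dy":1.4,"dz":0,"wx":0,"wy":0,"wz":-0.6},
    {"dx":-3.2,"dy":1.7,"dz":0,"wx":0,"wy":0,"wz":-1.2},
    {"dx":-3.2,"dy":1.7,"dz":0,"wx":0,"wy":0,"wz":-1.2}
  ]
}}

```text
clock: 22.02
tcp_pos: [0.5572, -0.1461, 0.0427]
eef_rot: [0.782, 0.623, -0.0, 0.0]
wrist_force: [0.2, -4.5, 1.0]
finger_gap: 0.0215
```

```bash
python3 -c "
from h import *
snap('d18','side');snap('s18','scene')
crop(load('s18')[1][:,:,::-1],230,140,350,250,6,'pics/s18c.png')
crop(load('d18')[1][:,:,::-1],240,170,370,290,5,'pics/d18c.png')"
```

```text
22.02 [ 0.5572 -0.1461  0.0427] [ 7.822e-01  6.231e-01 -1.000e-04  1.000e-04] qd 0.0073 F [ 0.2 -4.5  1. ] T [-0.69  0.01 -0.1 ] gap 0.0215
22.07 [ 0.5572 -0.1462  0.0426] [ 7.821e-01  6.232e-01 -1.000e-04  1.000e-04] qd 0.0028 F [ 0.5 -4.1 -0.1] T [-0.72 -0.06  0.05] gap 0.0217
```

View pics/s18c.png

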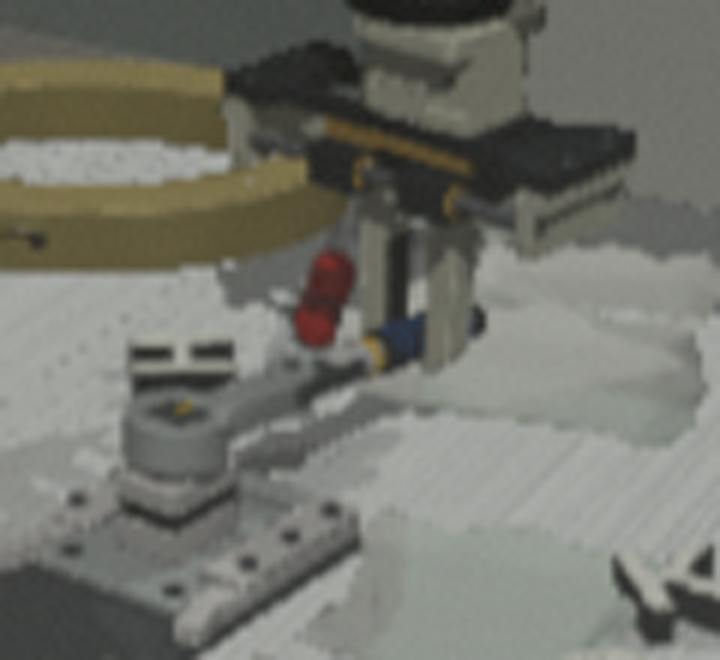

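Call:
{"api": "carry_out", "payload": {
  "targets": [
    {"dx":0,"dy":-0.5,"dz":0,"wx":0,"wy":0,"wz":0},
    {"dx":0,"dy":-1.0,"dz":0,"wx":0,"wy":0,"wz":0},
    {"dx":0,"dy":-1.0,"dz":0,"wx":0,"wy":0,"wz":0}
  ]
}}

```text
clock: 22.5
tcp_pos: [0.5574, -0.1464, 0.0426]
eef_rot: [0.782, 0.623, 0.0, -0.0]
wrist_force: [2.2, 5.6, 0.6]
finger_gap: 0.022
```

Run:
```python
from h import *
import numpy as np
a=load('s16')[1]; b=load('s18')[1]
# compare clamp plate region pre-grip vs now
def crop2(p): return cv2.resize(p[215:262,212:292,::-1],None,fx=9,fy=9,interpolation=cv2.INTER_CUBIC)
cv2.imwrite("pics/cmp18.png",np.vstack([crop2(load('s15')[1]),crop2(b)])[:,:720][:600*2])
g=lambda p:cv2.cvtColor(p,cv2.COLOR_RGB2GRAY).astype(np.float32)
for n in('s8','s15','s16','s17','s18'):
    # phase correlation of block/plate front area (below ring)
    A=g(load('s16')[1])[226:250,232:262]; B=g(load(n)[1])[226:250,232:262]
    print(n,cv2.phaseCorrelate(A,B,cv2.createHanningWindow((30,24),cv2.CV_32F)))
```

```text
s8 ((-0.33346386601685474, -0.13986095273850907), 1.0418248348765904)
s15 ((-0.08470829706267224, 0.0713895861879017), 0.9373539437850317)
s16 ((0.0, 0.0), 1.0)
s17 ((-0.3241740309527632, 0.05405703434053244), 0.8954071270094978)
s18 ((-0.4389427770754164, 0.034983828691858676), 0.9463297439946069)
```

Call:
{"api": "carry_out", "payload": {
  "targets": [
    {"dx":-0.8,"dy":0.5,"dz":0,"wx":0,"wy":0,"wz":-0.3},
    {"dx":-1.6,"dy":0.7,"dz":0,"wx":0,"wy":0,"wz":-0.6},
    {"dx":-2.4,"dy":0.9,"dz":0,"wx":0,"wy":0,"wz":-0.9},
    {"dx":-3.2,"dy":1.1,"dz":0,"wx":0,"wy":0,"wz":-1.1},
    {"dx":-3.2,"dy":1.1,"dz":0,"wx":0,"wy":0,"wz":-1.1}
  ]
}}

```text
clock: 23.12
tcp_pos: [0.5542, -0.1458, 0.0427]
eef_rot: [0.788, 0.616, 0.0, 0.0]
wrist_force: [2.4, 5.0, 1.0]
finger_gap: 0.0224
```

Call:
{"api": "carry_out", "payload": {
  "targets": [
    {"dx":-0.8,"dy":0.4,"dz":0,"wx":0,"wy":0,"wz":-0.3},
    {"dx":-1.6,"dy":0.6,"dz":0,"wx":0,"wy":0,"wz":-0.6},
    {"dx":-2.4,"dy":0.8,"dz":0,"wx":0,"wy":0,"wz":-0.9},
    {"dx":-3.2,"dy":1.0,"dz":0,"wx":0,"wy":0,"wz":-1.2},
    {"dx":-3.2,"dy":1.0,"dz":0,"wx":0,"wy":0,"wz":-1.2}
  ]
}}

```text
clock: 23.75
tcp_pos: [0.5511, -0.1449, 0.0429]
eef_rot: [0.794, 0.607, 0.0, 0.0]
wrist_force: [4.7, 3.8, 1.3]
finger_gap: 0.022
```

```bash
python3 -c "
from h import *
snap('s19','scene');snap('d19','side')
crop(load('s19')[1][:,:,::-1],230,140,350,250,6,'pics/s19c.png')
crop(load('d19')[1][:,:,::-1],240,170,370,290,5,'pics/d19c.png')"
```

```text
23.75 [ 0.5511 -0.1449  0.0429] [7.945e-01 6.073e-01 2.000e-04 3.000e-04] qd 0.0011 F [4.7 3.8 1.3] T [ 0.63 -0.78  0.12] gap 0.022
23.8 [ 0.5511 -0.1449  0.0428] [7.945e-01 6.073e-01 3.000e-04 3.000e-04] qd 0.0028 F [4.2 3.9 0.4] T [ 0.6  -0.79  0.06] gap 0.0218
```

View pics/s19c.png

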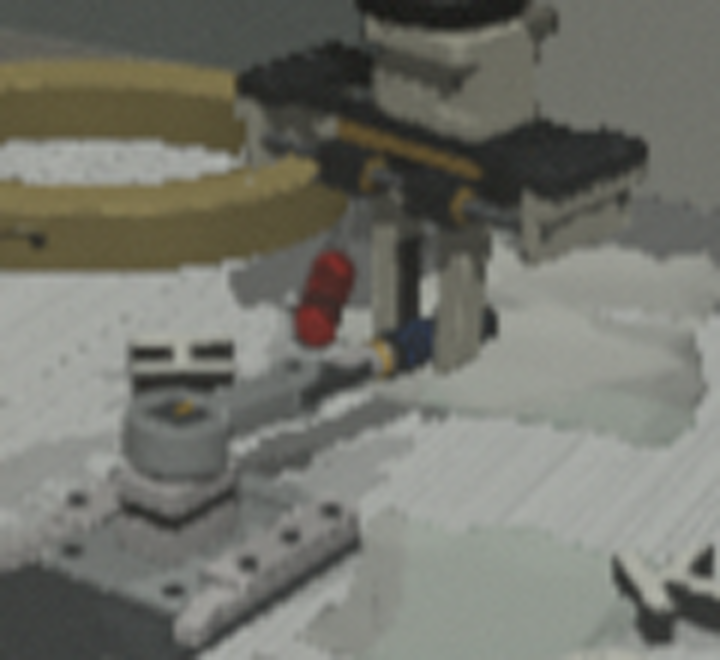

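View pics/d19c.png

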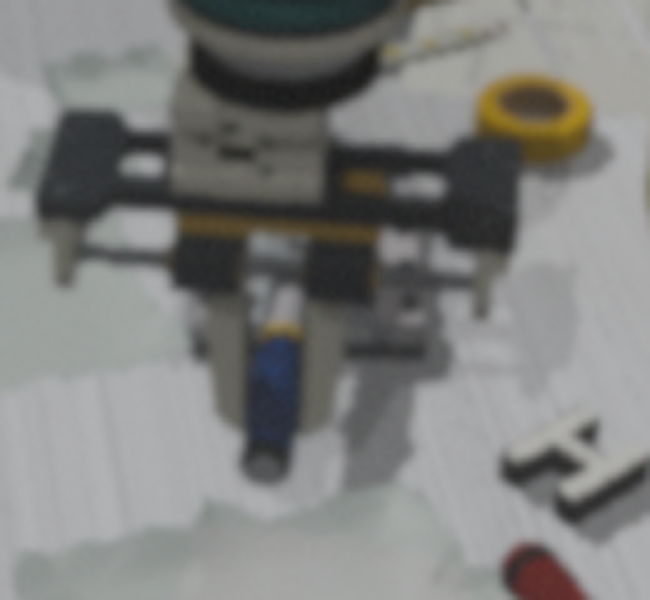

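```bash
python3 -c "
from arc import *
tab([(.12,b) for b in (.03,.06,.09,.12,.15,.18,.21,.24,.27)],(.12,0))"
```

```text
0.12 0.03 dx -2.6 dy 0.8 wz -1.7
0.12 0.06 dx -5.3 dy 1.6 wz -3.4
0.12 0.09 dx -7.8 dy 2.5 wz -5.2
0.12 0.12 dx -10.4 dy 3.5 wz -6.9
0.12 0.15 dx -12.9 dy 4.6 wz -8.6
0.12 0.18 dx -15.4 dy 5.7 wz -10.3
0.12 0.21 dx -17.9 dy 6.9 wz -12.0
0.12 0.24 dx -20.3 dy 8.2 wz -13.8
0.12 0.27 dx -22.7 dy 9.6 wz -15.5
```

Call:
{"api": "carry_out", "payload": {
  "targets": [
    {"dx":-1.3,"dy":0.4,"dz":0,"wx":0,"wy":0,"wz":-0.9},
    {"dx":-2.6,"dy":0.8,"dz":0,"wx":0,"wy":0,"wz":-1.7},
    {"dx":-4.0,"dy":1.2,"dz":0,"wx":0,"wy":0,"wz":-2.6},
    {"dx":-5.3,"dy":1.6,"dz":0,"wx":0,"wy":0,"wz":-3.4},
    {"dx":-6.5,"dy":2.0,"dz":0,"wx":0,"wy":0,"wz":-4.3},
    {"dx":-7.8,"dy":2.5,"dz":0,"wx":0,"wy":0,"wz":-5.2},
    {"dx":-7.8,"dy":2.5,"dz":0,"wx":0,"wy":0,"wz":-5.2}
  ]
}}

```text
clock: 24.72
tcp_pos: [0.5433, -0.1424, 0.0429]
eef_rot: [0.821, 0.571, 0.0, 0.0]
wrist_force: [3.9, 3.5, 0.6]
finger_gap: 0.0222
```

```bash
python3 -c "
from h import *
snap('s20','scene');snap('d20','side')
crop(load('s20')[1][:,:,::-1],230,160,330,250,7,'pics/s20c.png')
crop(load('d20')[1][:,:,::-1],240,170,370,290,5,'pics/d20c.png')"
```

```text
24.73 [ 0.5433 -0.1424  0.0429] [8.213e-01 5.705e-01 2.000e-04 2.000e-04] qd 0.0059 F [3.9 3.5 0.6] T [ 0.56 -0.7   0.1 ] gap 0.0222
24.77 [ 0.5433 -0.1424  0.0428] [8.212e-01 5.706e-01 2.000e-04 2.000e-04] qd 0.0015 F [3.3 3.7 0.6] T [ 0.63 -0.64  0.15] gap 0.022
```

View pics/s20c.png

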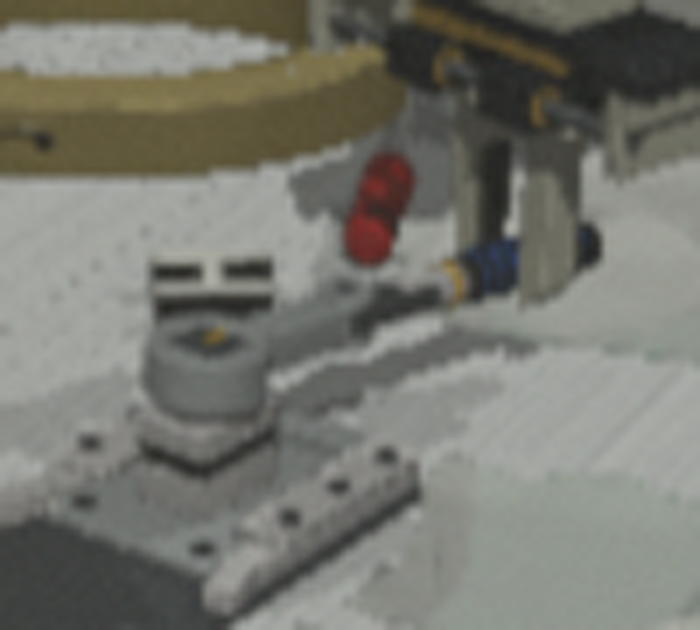

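View pics/d20c.png

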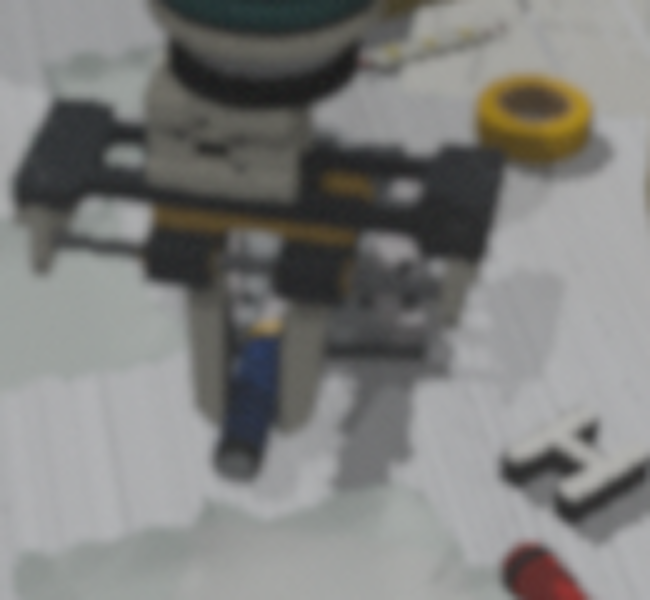

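```bash
python3 -c "
from arc import *
tab([(.12,b) for b in (.11,.13,.15,.17,.19,.21,.23,.25)],(.12,.09))
# solve phi,beta from measured pos
from scipy.optimize import least_squares
H=np.array([594,14.4])
for p,yaw in (((551.1,-144.9),15.2),((543.3,-142.4),20.4)):
  r=least_squares(lambda v:pos(v[0],v[1],v[2])-(np.array(p)-H) if 0 else np.r_[pos(v[0],v[1])-(np.array(p)-H)],[.1,.05]); print(r.x, np.radians(yaw-8.3)-sum(r.x))
"
```

```text
0.12 0.11 dx -1.7 dy 0.7 wz -1.1
0.12 0.13 dx -3.4 dy 1.3 wz -2.3
0.12 0.15 dx -5.1 dy 2.1 wz -3.4
0.12 0.17 dx -6.8 dy 2.8 wz -4.6
0.12 0.19 dx -8.4 dy 3.6 wz -5.7
0.12 0.21 dx -10.0 dy 4.4 wz -6.9
0.12 0.23 dx -11.7 dy 5.3 wz -8.0
0.12 0.25 dx -13.3 dy 6.2 wz -9.2
[0.02962497 0.1601769 ] -0.06937415529383259
[0.06501926 0.18597806] -0.03981248085844746
```

Call:
{"api": "carry_out", "payload": {
  "targets": [
    {"dx":-1.7,"dy":0.7,"dz":0,"wx":0,"wy":0,"wz":-1.1},
    {"dx":-3.4,"dy":1.3,"dz":0,"wx":0,"wy":0,"wz":-2.3},
    {"dx":-5.1,"dy":2.1,"dz":0,"wx":0,"wy":0,"wz":-3.4},
    {"dx":-6.8,"dy":2.8,"dz":0,"wx":0,"wy":0,"wz":-4.6},
    {"dx":-8.4,"dy":3.6,"dz":0,"wx":0,"wy":0,"wz":-5.7},
    {"dx":-10.0,"dy":4.4,"dz":0,"wx":0,"wy":0,"wz":-6.9},
    {"dx":-11.7,"dy":5.3,"dz":0,"wx":0,"wy":0,"wz":-8.0}
  ]
}}

```text
clock: 25.7
tcp_pos: [0.5314, -0.1371, 0.0428]
eef_rot: [0.859, 0.512, 0.0, 0.0]
wrist_force: [3.8, 1.7, 1.0]
finger_gap: 0.0218
```

```bash
python3 -c "
from h import *
snap('s21','scene');snap('d21','side');c,p,d=snap('w21')
crop(load('s21')[1][:,:,::-1],230,160,330,250,7,'pics/s21c.png')
crop(load('d21')[1][:,:,::-1],240,170,370,290,5,'pics/d21c.png')"
```

```text
25.7 [ 0.5314 -0.1371  0.0428] [8.593e-01 5.115e-01 1.000e-04 2.000e-04] qd 0.1573 F [3.8 1.7 1. ] T [ 0.49 -0.61  0.17] gap 0.0218
25.75 [ 0.5313 -0.1371  0.0427] [8.595e-01 5.111e-01 1.000e-04 2.000e-04] qd 0.0312 F [4.  1.8 1.4] T [ 0.43 -0.68  0.21] gap 0.0221
25.8 [ 0.5314 -0.1372  0.0428] [8.592e-01 5.117e-01 1.000e-04 2.000e-04] qd 0.0223 F [4.9 2.3 0.8] T [ 0.39 -0.67  0.15] gap 0.0219
```

View pics/s21c.png

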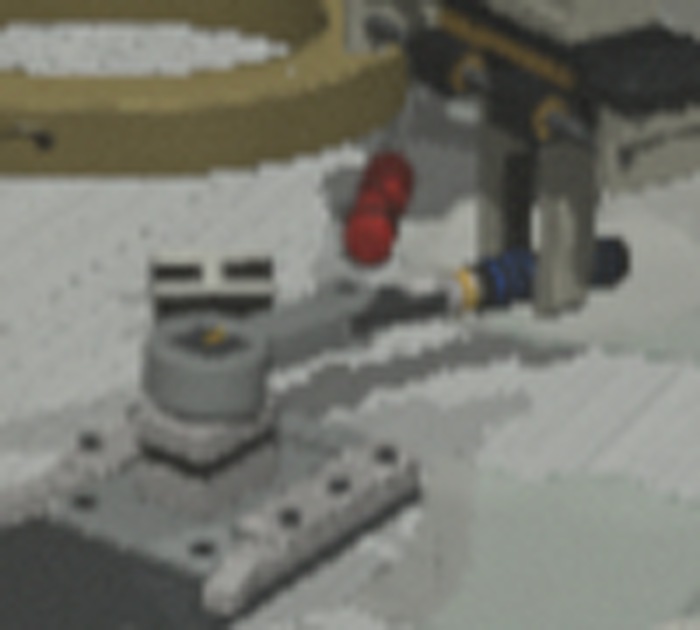

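View pics/w21.png

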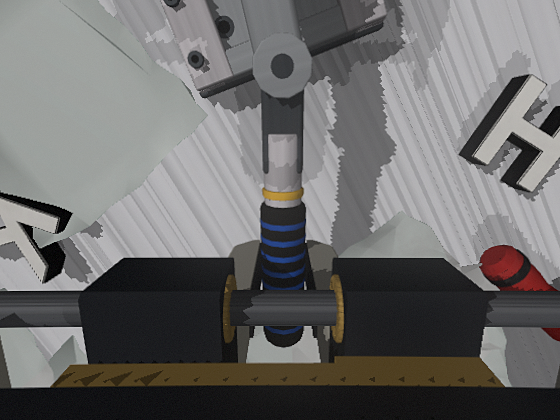

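Run:
```python
from h import *
c,p,d=load("w21")
crop(p[:,:,::-1],190,0,400,130,3.8,"pics/w21c.png")
```

```text
(no output)
```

View pics/w21c.png

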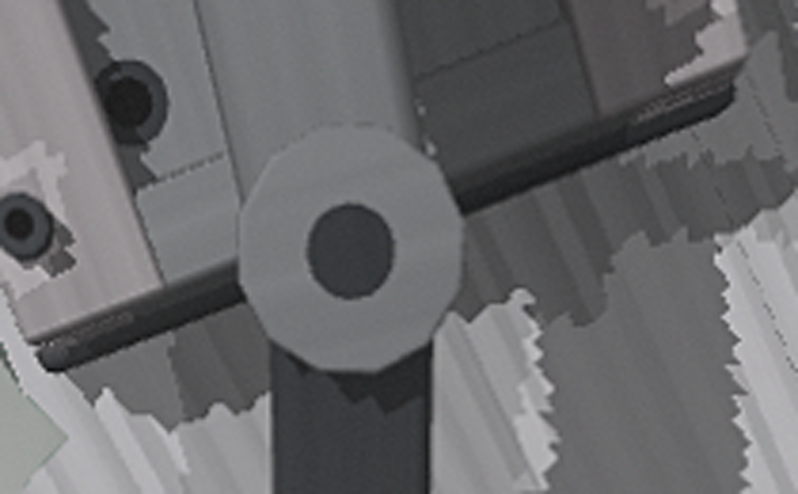

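Run:
```python
from h import *
c,p,d=load("w21")
f=lambda x,y:(190+(x+.5)/3.8-.5,0+(y+.5)/3.8-.5)
def ang(q0,q1,z):
    t=P(c,q0,q1,z=z); e=t[0]-t[1]; return np.degrees(np.arctan2(e[1],e[0]))-90, t.round(4).tolist(), np.linalg.norm(e)
print("neck L",ang(f(195,0),f(240,180),.073)); print("neck R",ang(f(387,0),f(417,140),.073))
print("lip edge (nest)",ang(f(70,0),f(165,285),.021))
k=P(c,f(350,250),z=.076)[0]; print("knuckle",k)
g=P(c,(283,265),z=.065)[0]; e=k-g; print("handle",np.degrees(np.arctan2(e[1],e[0]))-90)
print("fork",ang(f(273,360),f(275,490),.065),ang(f(432,350),f(430,490),.065))
H=np.array([.594,.0144]); e=H-k; print("H->knuckle",np.degrees(np.arctan2(e[1],e[0]))-90,np.linalg.norm(e))
```

```text
neck L (np.float64(-14.362937845519497), [[0.5713, -0.0316], [0.5673, -0.0471]], np.float64(0.016018133407699052))
neck R (np.float64(-14.317039974685514), [[0.5874, -0.0403], [0.5843, -0.0523]], np.float64(0.012372207062583511))
lip edge (nest) (np.float64(-10.755391413689054), [[0.5598, -0.0059], [0.553, -0.0418]], np.float64(0.036490375526803225))
knuckle [ 0.57361225 -0.05833562]
handle -28.14831992854254
fork (np.float64(-28.4992586645961), [[0.5619, -0.0624], [0.5554, -0.0743]], np.float64(0.013625175773422309)) (np.float64(-28.421668021408564), [[0.5775, -0.0697], [0.5705, -0.0825]], np.float64(0.014643203834628764))
H->knuckle -15.658153573889933 0.0755389321547135
```

Call:
{"api": "carry_out", "payload": {
  "targets": [
    {"dx":0,"dy":0,"dz":0,"wx":0,"wy":0,"wz":0},
    {"dx":0,"dy":0,"dz":0,"wx":0,"wy":0,"wz":0},
    {"dx":0,"dy":0,"dz":0,"wx":0,"wy":0,"wz":0},
    {"dx":0,"dy":0,"dz":0,"wx":0,"wy":0,"wz":0},
    {"dx":0,"dy":0,"dz":0,"wx":0,"wy":0,"wz":0},
    {"dx":0,"dy":0,"dz":0,"wx":0,"wy":0,"wz":0},
    {"dx":0,"dy":0,"dz":0,"wx":0,"wy":0,"wz":0}
  ]
}}

```text
clock: 26.72
tcp_pos: [0.5314, -0.1371, 0.0426]
eef_rot: [0.859, 0.512, -0.0, 0.0]
wrist_force: [3.0, 1.2, 1.7]
finger_gap: 0.0221
```

```bash
python3 -c "
from h import *
snap('s22','scene')
crop(load('s22')[1][:,:,::-1],230,190,280,250,12,'pics/s22c.png')
from arc import *
tab([(.12,b) for b in (.19,.15,.11,.08,.05,.02,0)]+[(.1,0),(.08,0)],(.12,.23))"
```

```text
26.73 [ 0.5314 -0.1371  0.0426] [ 0.8589  0.5121 -0.      0.    ] qd 0.0023 F [3.  1.2 1.7] T [ 0.35 -0.54  0.15] gap 0.0221
0.12 0.19 dx 3.3 dy -1.7 wz 2.3
0.12 0.15 dx 6.6 dy -3.2 wz 4.6
0.12 0.11 dx 10.0 dy -4.6 wz 6.9
0.12 0.08 dx 12.5 dy -5.6 wz 8.6
0.12 0.05 dx 15.1 dy -6.5 wz 10.3
0.12 0.02 dx 17.7 dy -7.3 wz 12.0
0.12 0 dx 19.5 dy -7.8 wz 13.2
0.1 0 dx 22.7 dy -8.6 wz 14.3
0.08 0 dx 25.9 dy -9.4 wz 15.5
```

View pics/s22c.png

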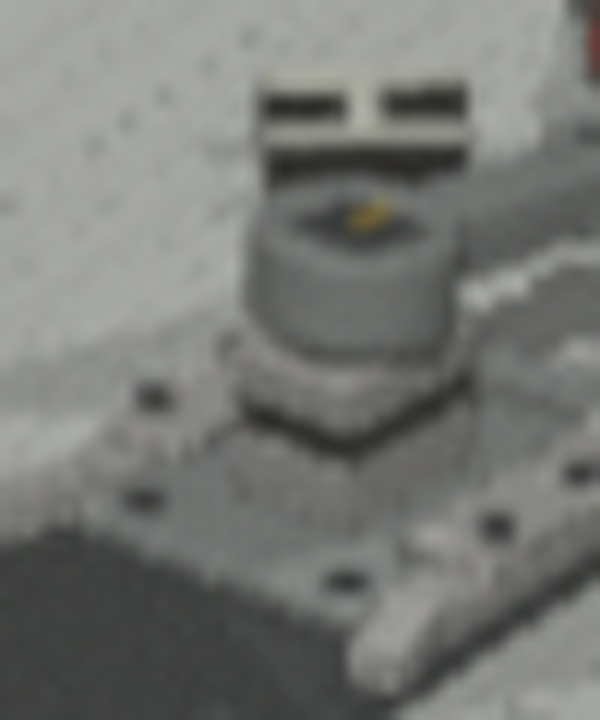

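Call:
{"api": "carry_out", "payload": {
  "targets": [
    {"dx":1.7,"dy":-0.9,"dz":0,"wx":0,"wy":0,"wz":1.2},
    {"dx":3.3,"dy":-1.7,"dz":0,"wx":0,"wy":0,"wz":2.3},
    {"dx":6.6,"dy":-3.2,"dz":0,"wx":0,"wy":0,"wz":4.6},
    {"dx":10.0,"dy":-4.6,"dz":0,"wx":0,"wy":0,"wz":6.9},
    {"dx":12.5,"dy":-5.6,"dz":0,"wx":0,"wy":0,"wz":8.6},
    {"dx":15.1,"dy":-6.5,"dz":0,"wx":0,"wy":0,"wz":10.3},
    {"dx":17.7,"dy":-7.3,"dz":0,"wx":0,"wy":0,"wz":12.0},
    {"dx":19.5,"dy":-7.8,"dz":0,"wx":0,"wy":0,"wz":13.2},
    {"dx":21.1,"dy":-8.2,"dz":0,"wx":0,"wy":0,"wz":13.8},
    {"dx":22.7,"dy":-8.6,"dz":0,"wx":0,"wy":0,"wz":14.3}
  ]
}}

```text
clock: 28.02
tcp_pos: [0.5538, -0.1456, 0.0424]
eef_rot: [0.788, 0.615, -0.0, -0.0]
wrist_force: [0.5, 4.3, 1.6]
finger_gap: 0.0219
```

Call:
{"api": "carry_out", "payload": {
  "targets": [
    {"dx":1.6,"dy":0,"dz":0,"wx":0,"wy":0,"wz":0.6},
    {"dx":3.2,"dy":-0.4,"dz":0,"wx":0,"wy":0,"wz":1.1},
    {"dx":4.8,"dy":-0.8,"dz":0,"wx":0,"wy":0,"wz":1.7},
    {"dx":4.8,"dy":-0.8,"dz":0,"wx":0,"wy":0,"wz":1.7}
  ]
}}

```text
clock: 28.52
tcp_pos: [0.5589, -0.1466, 0.0425]
eef_rot: [0.779, 0.627, -0.0, -0.0]
wrist_force: [-0.7, 0.9, 0.7]
finger_gap: 0.0216
```

```bash
python3 -c "
from h import *
snap('w23')
crop(load('w23')[1][:,:,::-1],190,0,400,130,3.8,'pics/w23c.png')"
```

```text
28.52 [ 0.5589 -0.1466  0.0425] [ 7.793e-01  6.267e-01 -2.000e-04 -0.000e+00] qd 0.0077 F [-0.7  0.9  0.7] T [0.02 0.26 0.14] gap 0.0216
```

View pics/w23c.png

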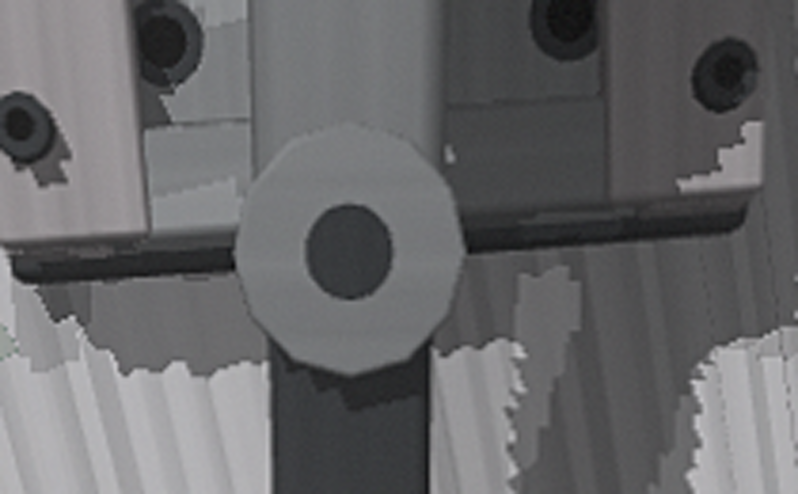

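Call:
{"api": "carry_out", "payload": {
  "targets": [
    {"dx":0,"dy":0,"dz":0,"wx":0,"wy":0,"wz":0},
    {"dx":0,"dy":0,"dz":0,"wx":0,"wy":0,"wz":0},
    {"dx":0,"dy":0,"dz":0,"wx":0,"wy":0,"wz":0},
    {"dx":0,"dy":0,"dz":15,"wx":0,"wy":0,"wz":0},
    {"dx":0,"dy":0,"dz":50,"wx":0,"wy":0,"wz":0},
    {"dx":0,"dy":0,"dz":100,"wx":0,"wy":0,"wz":0},
    {"dx":0,"dy":30,"dz":140,"wx":0,"wy":0,"wz":3},
    {"dx":14,"dy":75,"dz":155,"wx":0,"wy":0,"wz":4},
    {"dx":22,"dy":110,"dz":155,"wx":0,"wy":0,"wz":4},
    {"dx":22,"dy":110,"dz":155,"wx":0,"wy":0,"wz":4}
  ],
  "gripper": 50
}}

```text
clock: 29.82
tcp_pos: [0.5813, -0.0346, 0.1989]
eef_rot: [0.756, 0.654, 0.001, 0.0]
wrist_force: [1.4, 0.1, -0.8]
finger_gap: 0.0498
```

Call:
{"api": "carry_out", "payload": {
  "targets": [
    {"dx":0,"dy":0,"dz":0,"wx":0,"wy":0,"wz":0},
    {"dx":0,"dy":0,"dz":0,"wx":0,"wy":0,"wz":0}
  ]
}}

```text
clock: 30.08
tcp_pos: [0.5807, -0.0373, 0.1979]
eef_rot: [0.757, 0.653, -0.0, 0.0]
wrist_force: [-0.3, -0.4, -0.3]
finger_gap: 0.0501
```

```bash
python3 -c "
from h import *
snap('w24');snap('s24','scene');snap('d24','side')
crop(load('w24')[1][:,:,::-1],200,20,350,260,3,'pics/w24c.png')
crop(load('s24')[1][:,:,::-1],210,140,350,260,5,'pics/s24c.png')"
```

```text
30.07 [ 0.5807 -0.0373  0.1979] [ 7.573e-01  6.531e-01 -0.000e+00  1.000e-04] qd 0.0021 F [-0.3 -0.4 -0.3] T [-0.02  0.02  0.03] gap 0.0501
30.12 [ 0.5807 -0.0373  0.1978] [ 0.7573  0.653  -0.      0.    ] qd 0.0033 F [ 0.1  0.6 -0.7] T [ 0.    0.07 -0.04] gap 0.0501
30.18 [ 0.5808 -0.0373  0.1977] [ 0.7573  0.653  -0.      0.    ] qd 0.0033 F [ 0.  -0.  -0.6] T [0.   0.02 0.01] gap 0.0497
```

View pics/w24.png

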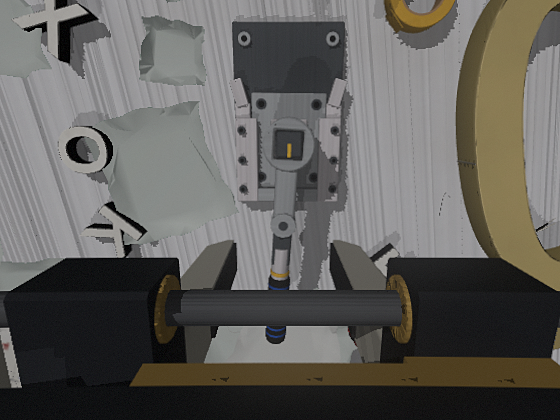

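View pics/s24c.png

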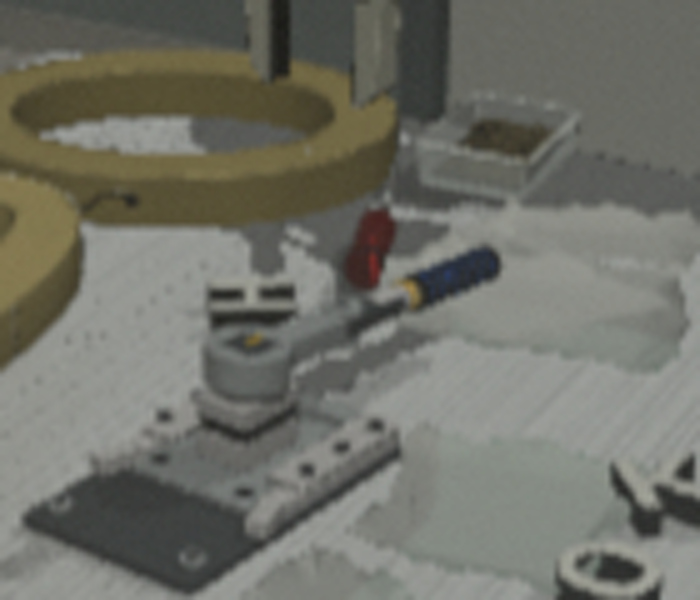

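View pics/d24.png

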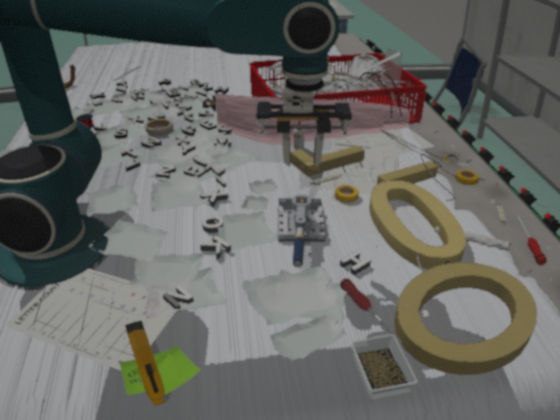

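Wrench sits on the head, handle straight. Check the clamp is still home and the head unturned.

```bash
python3 -c "
from h import *
p=load('w24')[1]; crop(p[:,:,::-1],220,80,360,240,4.5,'pics/w24d.png')"
```

```text
(no output)
```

View pics/w24d.png

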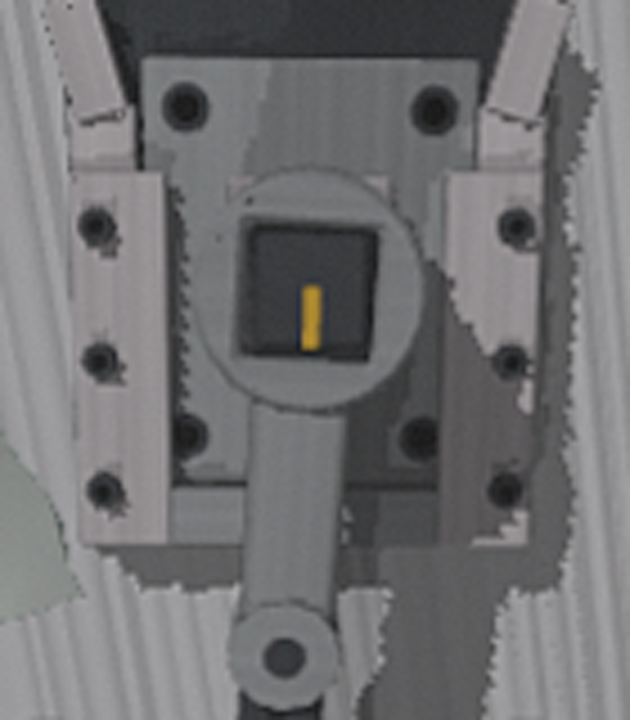

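Run:
```python
from h import *
a=np.radians(-8.3); ex=np.array([np.cos(a),np.sin(a)]); ey=np.array([-ex[1],ex[0]]); o=np.array([.5936,.0138])
def rep(tag,f,items):
    c=load(tag)[0]
    for nm,z,q in items:
        t=P(c,*[f(*s) for s in q],z=z)-o; t=np.c_[t@ex,t@ey]*1000; e=t[1]-t[0]
        print(tag,nm,t.round(1).tolist(),"dir deg",np.degrees(np.arctan2(e[1],e[0])).round(2))
f9=lambda x,y:(205+(x+.5)/5.5-.5,80+(y+.5)/5.5-.5)
f=lambda x,y:(220+(x+.5)/4.5-.5,80+(y+.5)/4.5-.5)
rep("w9",f9,[("mouth edge",.014,[(185,76),(593,76)]),("stop outer",.021,[(220,663),(540,663)]),("paint",.075,[(382,353),(382,429)])])
rep("w24",f,[("mouth edge",.014,[(143,57),(477,59)]),("stop outer",.021,[(170,544),(440,546)]),("paint",.075,[(312,287),(311,348)]),("neck L",.073,[(243,590),(250,410)]),("neck R",.073,[(333,590),(344,410)])])
c=load("w24")[0]
k=P(c,f(285,657),z=.076)[0]; g=P(c,(277,283),z=.064)[0]; g2=P(c,(275.5,338),z=.062)[0]
for e in (k-g,k-g2,g-g2): print("handle yaw",np.degrees(np.arctan2(e[1],e[0]))-90)
```

```text
w9 mouth edge [[-37.1, 48.2], [37.9, 48.1]] dir deg -0.05
w9 stop outer [[-33.2, -60.6], [29.3, -60.7]] dir deg -0.09
w9 paint [[0.2, 1.2], [0.1, -10.7]] dir deg -90.47
w24 mouth edge [[-36.7, 48.9], [37.7, 48.2]] dir deg -0.53
w24 stop outer [[-32.7, -60.6], [31.3, -61.3]] dir deg -0.61
w24 paint [[-0.0, 1.4], [-0.2, -10.1]] dir deg -90.88
w24 neck L [[-13.9, -58.8], [-12.2, -22.3]] dir deg 87.26
w24 neck R [[4.3, -58.8], [6.3, -22.4]] dir deg 86.88
handle yaw -13.835835673803587
handle yaw -11.999701436145486
handle yaw -10.167525820845952
```

Run:
```python
from h import *
a=load('w9')[1][170:200,240:290,::-1]; b=load('w24')[1][170:205,250:320,::-1]
cv2.imwrite("pics/gapA.png",cv2.convertScaleAbs(cv2.resize(a,None,fx=12,fy=12,interpolation=cv2.INTER_CUBIC),alpha=1.6))
cv2.imwrite("pics/gapB.png",cv2.convertScaleAbs(cv2.resize(b,None,fx=11,fy=11,interpolation=cv2.INTER_CUBIC),alpha=1.6))
# profile of gray along nest y at x=-25 (left of neck) for both
for t in('w9','w24'):
    c,p,d=load(t); g=cv2.cvtColor(p,cv2.COLOR_RGB2GRAY)
    al=np.radians(-8.3 if t=='w9' else -8.8); ex=np.array([np.cos(al),np.sin(al)]); ey=np.array([-ex[1],ex[0]])
    for y in np.arange(-52,-42,.5):
        v=[]
        for x in np.arange(-27,-21,.5):
            q=np.r_[[.5936,.0138]+x/1000*ex+y/1000*ey,.014]; u,w=proj(c,q)
            v.append(cv2.getRectSubPix(g,(1,1),(u,w))[0,0])
        print(y,int(np.mean(v)),end="  ")
    print()
    for y in np.arange(44,53,.5):
        v=[]
        for x in np.arange(-30,-10,1):
            q=np.r_[[.5936,.0138]+x/1000*ex+y/1000*ey,.014]; u,w=proj(c,q)
            v.append(cv2.getRectSubPix(g,(1,1),(u,w))[0,0])
        print(y,int(np.mean(v)),end="  ")
    print()
```

```text
-52.0 115  -51.5 115  -51.0 115  -50.5 115  -50.0 115  -49.5 110  -49.0 100  -48.5 88  -48.0 72  -47.5 60  -47.0 75  -46.5 89  -46.0 96  -45.5 102  -45.0 102  -44.5 101  -44.0 100  -43.5 99  -43.0 100  -42.5 104  
44.0 117  44.5 117  45.0 117  45.5 117  46.0 118  46.5 119  47.0 116  47.5 111  48.0 90  48.5 63  49.0 53  49.5 46  50.0 47  50.5 49  51.0 50  51.5 51  52.0 52  52.5 53  
-52.0 120  -51.5 121  -51.0 121  -50.5 121  -50.0 121  -49.5 116  -49.0 103  -48.5 90  -48.0 75  -47.5 62  -47.0 73  -46.5 84  -46.0 93  -45.5 102  -45.0 105  -44.5 106  -44.0 106  -43.5 107  -43.0 110  -42.5 115  
44.0 122  44.5 123  45.0 122  45.5 122  46.0 122  46.5 124  47.0 125  47.5 121  48.0 115  48.5 88  49.0 62  49.5 54  50.0 49  50.5 51  51.0 53  51.5 54  52.0 55  52.5 55
```

View pics/gapA.png

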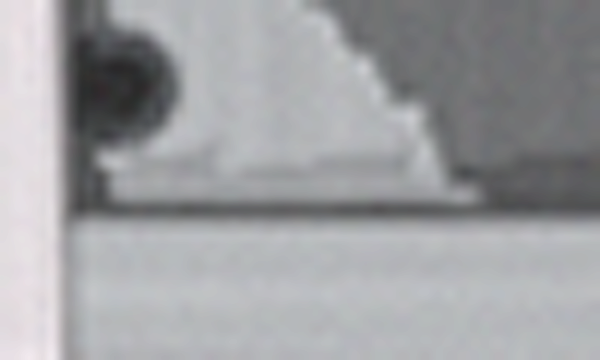

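View pics/gapB.png

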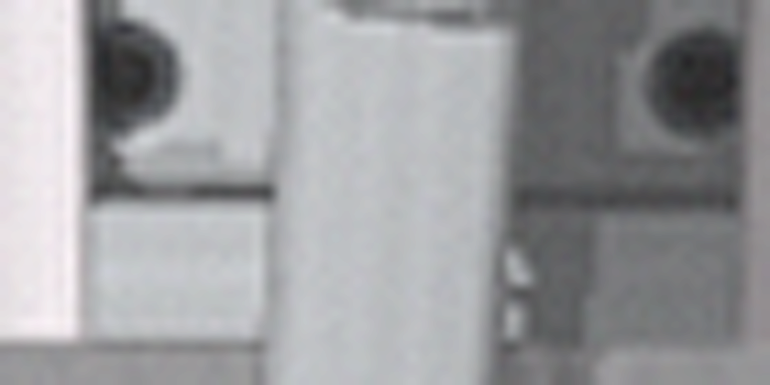

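Run:
```python
from h import *
def edge(t,al,x0,x1,y0,y1,z):
    c,p,d=load(t); g=cv2.cvtColor(p,cv2.COLOR_RGB2GRAY).astype(np.float32)
    al=np.radians(al); ex=np.array([np.cos(al),np.sin(al)]); ey=np.array([-ex[1],ex[0]])
    ys=np.arange(y0,y1,.1); prof=[]
    for y in ys:
        prof.append(np.mean([cv2.getRectSubPix(g,(1,1),proj(c,np.r_[[.5936,.0138]+x/1000*ex+y/1000*ey,z]))[0,0] for x in np.arange(x0,x1,.5)]))
    gr=np.abs(np.gradient(np.convolve(prof,np.ones(5)/5,'same')))[4:-4]; yy=ys[4:-4]
    k=gr.argmax(); s=slice(max(0,k-8),k+9); return (yy[s]*gr[s]).sum()/gr[s].sum()
for t,al in(("w9",-8.35),("w24",-8.85)):
    print(t,"mouth L",edge(t,al,-30,-15,44,53,.014),"mouth R",edge(t,al,15,30,44,53,.014),
     "lipL top",edge(t,al,-48,-36,19,29,.021),"lipR top",edge(t,al,34,46,19,29,.021),
     "lipL bot",edge(t,al,-48,-36,-66,-56,.021),"stop outer L",edge(t,al,-28,-20,-66,-56,.021),"base top",edge(t,al,-30,30,108,120,.008))
```

```text
w9 mouth L 48.14771207021625 mouth R 48.06143656634191 lipL top 24.38679655052815 lipR top 23.685539022636735 lipL bot -60.87915163661026 stop outer L -60.036386108281874 base top 113.78247390856058
w24 mouth L 48.499594219789095 mouth R 48.62596656493343 lipL top 23.812699113286982 lipR top 23.93866480216221 lipL bot -60.887710385148765 stop outer L -60.727707513999384 base top 113.73007468493758
```

Call:
{"api": "carry_out", "payload": {
  "targets": [
    {"dx":8,"dy":40,"dz":0,"wx":0,"wy":0,"wz":0},
    {"dx":16,"dy":85,"dz":0,"wx":0,"wy":0,"wz":0},
    {"dx":23.5,"dy":121,"dz":0,"wx":0,"wy":0,"wz":0.2},
    {"dx":23.5,"dy":121,"dz":-20,"wx":0,"wy":0,"wz":0.2},
    {"dx":23.5,"dy":121,"dz":-70,"wx":0,"wy":0,"wz":0.2},
    {"dx":23.5,"dy":121,"dz":-120,"wx":0,"wy":0,"wz":0.2},
    {"dx":23.5,"dy":121,"dz":-160,"wx":0,"wy":0,"wz":0.2},
    {"dx":23.5,"dy":121,"dz":-175,"wx":0,"wy":0,"wz":0.2},
    {"dx":23.5,"dy":121,"dz":-180,"wx":0,"wy":0,"wz":0.2},
    {"dx":23.5,"dy":121,"dz":-180,"wx":0,"wy":0,"wz":0.2}
  ],
  "gripper": 0,
  "newtons": 20
}}

```text
clock: 31.48
tcp_pos: [0.605, 0.0843, 0.0189]
eef_rot: [0.756, 0.655, 0.001, 0.0]
wrist_force: [-0.2, -1.3, 0.1]
finger_gap: 0.0003
```

```bash
python3 -c "
from h import *
snap('s25','scene');
crop(load('s25')[1][:,:,::-1],200,150,320,260,6,'pics/s25c.png')"
```

```text
31.48 [0.605  0.0843 0.0189] [7.559e-01 6.546e-01 6.000e-04 4.000e-04] qd 0.0091 F [-0.2 -1.3  0.1] T [-0.05  0.03 -0.02] gap 0.0003
```

View pics/s25c.png

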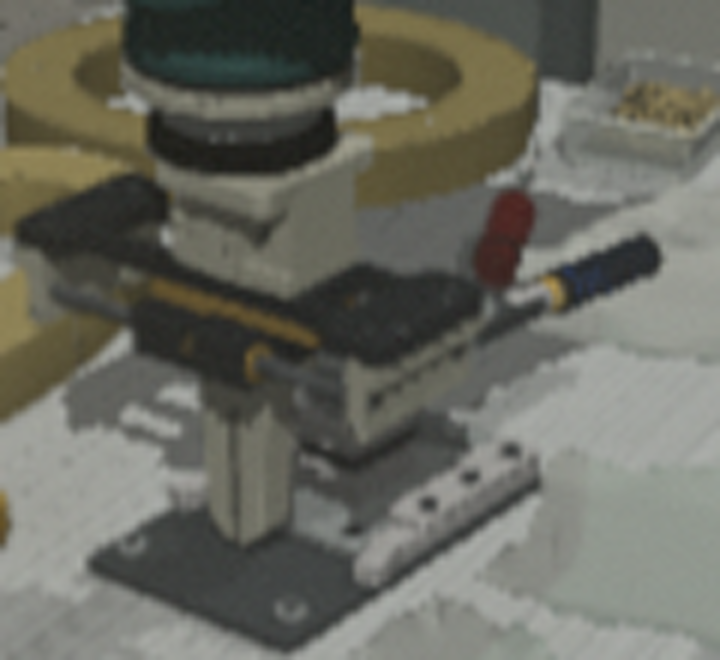

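Call:
{"api": "carry_out", "payload": {
  "targets": [
    {"dx":0,"dy":0,"dz":-4,"wx":0,"wy":0,"wz":0},
    {"dx":0,"dy":0,"dz":-7.5,"wx":0,"wy":0,"wz":0},
    {"dx":-0.7,"dy":-5,"dz":-7.5,"wx":0,"wy":0,"wz":0},
    {"dx":-1.4,"dy":-9.5,"dz":-7.5,"wx":0,"wy":0,"wz":0},
    {"dx":-1.6,"dy":-11,"dz":-7.5,"wx":0,"wy":0,"wz":0},
    {"dx":-1.6,"dy":-11,"dz":-7.5,"wx":0,"wy":0,"wz":0}
  ]
}}

```text
clock: 32.28
tcp_pos: [0.6028, 0.0733, 0.0102]
eef_rot: [0.756, 0.655, 0.0, 0.0]
wrist_force: [0.0, -0.1, 0.3]
finger_gap: 0.0005
```

Call:
{"api": "carry_out", "payload": {
  "targets": [
    {"dx":-0.1,"dy":-1,"dz":0,"wx":0,"wy":0,"wz":0},
    {"dx":-0.3,"dy":-2,"dz":0,"wx":0,"wy":0,"wz":0},
    {"dx":-0.4,"dy":-3,"dz":0,"wx":0,"wy":0,"wz":0},
    {"dx":-0.4,"dy":-3,"dz":0,"wx":0,"wy":0,"wz":0}
  ]
}}

```text
clock: 32.78
tcp_pos: [0.6024, 0.0709, 0.0102]
eef_rot: [0.756, 0.655, 0.0, -0.0]
wrist_force: [-0.1, 4.6, 0.1]
finger_gap: 0.0007
```

Call:
{"api": "carry_out", "payload": {
  "targets": [
    {"dx":-0.1,"dy":-0.5,"dz":0,"wx":0,"wy":0,"wz":0},
    {"dx":-0.2,"dy":-1,"dz":0,"wx":0,"wy":0,"wz":0},
    {"dx":-0.2,"dy":-1,"dz":0,"wx":0,"wy":0,"wz":0}
  ]
}}

```text
clock: 33.15
tcp_pos: [0.6022, 0.0706, 0.0102]
eef_rot: [0.756, 0.655, 0.001, -0.001]
wrist_force: [0.4, 11.1, -0.8]
finger_gap: 0.0006
```

Call:
{"api": "carry_out", "payload": {
  "targets": [
    {"dx":0.7,"dy":5,"dz":0,"wx":0,"wy":0,"wz":0},
    {"dx":2.2,"dy":15,"dz":0,"wx":0,"wy":0,"wz":0},
    {"dx":2.2,"dy":15,"dz":30,"wx":0,"wy":0,"wz":0},
    {"dx":2.2,"dy":15,"dz":80,"wx":0,"wy":0,"wz":0},
    {"dx":2.2,"dy":15,"dz":130,"wx":0,"wy":0,"wz":0},
    {"dx":2.2,"dy":-20,"dz":175,"wx":0,"wy":0,"wz":0},
    {"dx":-6,"dy":-70,"dz":190,"wx":0,"wy":0,"wz":0},
    {"dx":-14,"dy":-110,"dz":190,"wx":0,"wy":0,"wz":0},
    {"dx":-14,"dy":-110,"dz":190,"wx":0,"wy":0,"wz":0},
    {"dx":-14,"dy":-110,"dz":190,"wx":0,"wy":0,"wz":0}
  ]
}}

```text
clock: 34.4
tcp_pos: [0.5883, -0.0401, 0.2001]
eef_rot: [0.756, 0.655, -0.0, -0.0]
wrist_force: [0.1, -0.3, 0.5]
finger_gap: 0.0007
```

Call:
{"api": "carry_out", "payload": {
  "targets": [
    {"dx":0,"dy":0,"dz":0,"wx":0,"wy":0,"wz":0},
    {"dx":0,"dy":0,"dz":0,"wx":0,"wy":0,"wz":0}
  ]
}}

```text
clock: 34.65
tcp_pos: [0.5883, -0.0397, 0.2]
eef_rot: [0.756, 0.655, -0.0, -0.0]
wrist_force: [0.7, -0.2, -0.7]
finger_gap: 0.0003
```

```bash
python3 -c "
from h import *
snap('w26');snap('s26','scene');snap('d26','side')
crop(load('w26')[1][:,:,::-1],200,50,380,260,3.5,'pics/w26c.png')
crop(load('s26')[1][:,:,::-1],210,140,350,260,5,'pics/s26c.png')"
```

```text
34.65 [ 0.5883 -0.0397  0.2   ] [ 7.555e-01  6.551e-01 -1.000e-04 -1.000e-04] qd 0.0029 F [ 0.7 -0.2 -0.7] T [0.02 0.05 0.01] gap 0.0003
34.7 [ 0.5883 -0.0398  0.2   ] [ 7.556e-01  6.551e-01 -1.000e-04 -1.000e-04] qd 0.0042 F [ 0.4  0.4 -0.2] T [-0.02  0.05  0.01] gap 0.0006
34.75 [ 0.5883 -0.04    0.2001] [ 7.556e-01  6.551e-01 -1.000e-04 -0.000e+00] qd 0.0045 F [ 1.  -0.7  0.2] T [0.01 0.   0.03] gap 0.0002
```

View pics/w26c.png

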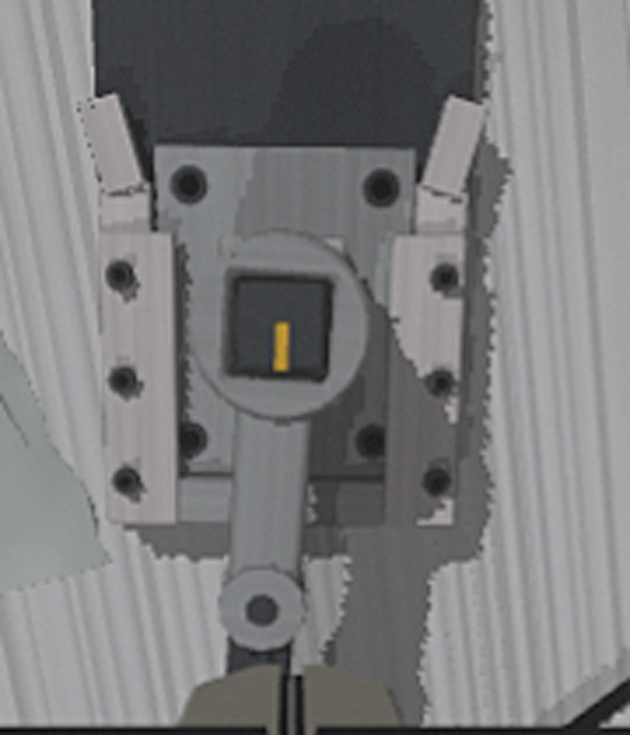

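View pics/s26c.png

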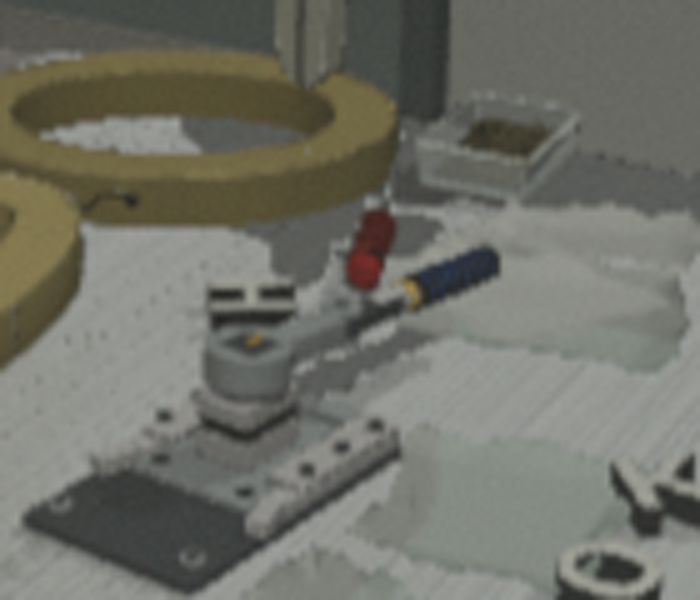

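Run:
```python
from h import *
def edge(t,al,x0,x1,y0,y1,z):
    c,p,d=load(t); g=cv2.cvtColor(p,cv2.COLOR_RGB2GRAY).astype(np.float32)
    al=np.radians(al); ex=np.array([np.cos(al),np.sin(al)]); ey=np.array([-ex[1],ex[0]])
    ys=np.arange(y0,y1,.1); prof=[]
    for y in ys:
        prof.append(np.mean([cv2.getRectSubPix(g,(1,1),proj(c,np.r_[[.5936,.0138]+x/1000*ex+y/1000*ey,z]))[0,0] for x in np.arange(x0,x1,.5)]))
    gr=np.abs(np.gradient(np.convolve(prof,np.ones(5)/5,'same')))[4:-4]; yy=ys[4:-4]
    k=gr.argmax(); s=slice(max(0,k-8),k+9); return round(float((yy[s]*gr[s]).sum()/gr[s].sum()),2)
for t,al in(("w9",-8.35),("w24",-8.85),("w26",-8.6)):
    print(t,"mouth",edge(t,al,-30,-15,44,53,.014),edge(t,al,15,30,44,53,.014),"lips",edge(t,al,-48,-36,19,29,.021),edge(t,al,34,46,19,29,.021),"base",edge(t,al,-30,-10,108,120,.008),edge(t,al,10,30,108,120,.008))
```

```text
w9 mouth 48.15 48.06 lips 24.39 23.69 base 113.79 113.72
w24 mouth 48.5 48.63 lips 23.81 23.94 base 113.6 113.89
w26 mouth 48.4 48.54 lips 23.87 24.03 base 113.81 113.97
```

```bash
python3 -c "
from station import ctrl
print(ctrl.sense()['clock']); print(ctrl.sign_off())"
```

```text
34.8
the job is handed in; nothing more can be done
None
```

The job is handed in at 34.8 s. The clamp is home in the nest, and the wrench is sitting on the screw with its handle straight.

- **Clamp:** I slid it into the slot until it pressed the stop with about 20 N. After the check one reading suggested it had crept about 0.5 mm, so I pushed the plate edge again with about 11 N. It barely moved, so I put that reading down to camera error.
- **Wrench:** I carried it by the neck, lowered it onto the screw head with its handle along the nest's -y, and let go. I then took it by the grip.
- **Check:** I pulled it clockwise gently, with about 2.5–4.5 N at the wrist. The knuckle broke to about 0.23–0.24 rad in the wrist picture, well short of the 0.45 end stop. I held it there for about a second, then eased it back straight and let go.
- **Screw:** The paint line on the head stayed in line: –90.5° before the check and –90.9° after, within reading error. The nest itself read about 0.5° different between those two pictures.
- **Other things:** The letters and screwdriver were not touched, and they look unmoved in the pictures.
- **One slip:** While taking up the play before the break, I briefly pushed the grip about 4 N away from the stop. I corrected it at once.

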